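# Bolt up the parts locker that was left open

### The arm

A 6-joint arm with a two-finger parallel gripper is mounted at the origin on a cart in front of the work surface, level with it; the furniture and walls round the work are solid. World frame = base frame: x ahead of the robot, y to its left, z up, the work surface at z = 0. Lengths are in mm, angles in rad, forces in N, time in s.
With the tool pointing down it reaches from about 325 to 900 mm from the base axis. Payload 6.1 kg.
Tool frame: the origin (TCP) lies at the very end of the fingers, on their centre line; the grasp point (between the pads) lies 19 mm behind it; z points along the fingers, y is the direction in which the jaws open and shut (so a half turn about z gives the same grasp; the last joint's range is limited). The gripper opens to 85 mm and grips with 20 to 120 N. Pads are 22 mm wide; open, the fingers measure 114 mm over their backs; the gripper's body (76 mm by 85 mm) begins 54 mm behind the grasp point. The pads swing forward as they close: fully open they stand 13 mm farther back than shut.
Start: joints at [1.089, 0.22, 1.526, -0, 1.395, -0.126], TCP at [217.711, 585.848, 231.3] pointing down, gripper open.
Joint ranges: [-2.98, 2.98], [-0.91, 2.08], [0.09, 2.57], [-1.24, 4.39], [0.2, 2.65], [-2.68, 2.68]. Speed limits (rad/s): [2.57, 2.57, 3.01, 3.14, 3.14, 3.14].

### API

Orientations are given as a unit quaternion [x, y, z, w].
In Python, from cell import monitor, imaging, workorder gives the robot as it stands.
- The arm moves only by the tool carry_out, never from a script. Its arguments are lists of equal length, an entry for each row: "delta_pos": the shift along the tool's x, y, z in mm, a list of three; "twist": the turn about the tool's z in rad; "hand": the closure in counts, from 0 (fully open) to 255 (shut). A call has 1 to 10 rows; each row is the pose to reach, as a shift and turn from the pose commanded when the call began, along the tool's axes at that moment; what a row does not reach only later rows make up. A row lasts 1/10 s, in which the tool goes at most 50 mm and 8.59 degrees, less where a joint would pass 70% of its speed; a pose out of reach is approached as far as the arm can. A call with a gripper value outside its range is refused whole. The fingers move at their own pace and stop on an object; "squeeze" is the grip in N (left out, the last holds). Time passes only in rows, so rows that repeat a pose let the fingers close. It gives the time, the measured TCP pose, the force and the opening at its end, in the units of the state.
- monitor.read_state(): the state, without advancing time (a new reading comes with each control period).
- imaging.capture(name): name is "scene" or "top"; returns a dict with "pixels" (400x640x3 uint8, red, green, blue), "fov_y" (degrees; the focal length in pixels is half the picture's height over the tangent of half this angle, whatever the lens; pixels are square), "cx", "cy" (the principal point, pixels), "R" (3x3) and "t" (3): a world point X has camera coordinates R X + t. Camera axes: x right, y down, z forward; pixel columns grow to the right and rows downward; lengths in mm; the calibration is good to about 2 mm. A picture is of the moment at which its call begins. There is no depth.
- workorder.sign_off(): hands the job in, once; it reports no verdict.
The state is a dict: "t": time; "q": joint angles; "qvel": joint speeds; "joint_efforts": joint torques, N m; "eef_pos": TCP position; "ee_rot": TCP orientation; "wrist_force": force on the tool from outside, world axes, zero at the start; "moment": the same for the moment, N m; "gripper_width": opening from 0.0 (shut) to 1.0 (fully open).
Only numpy, scipy, OpenCV 4.12 (cv2) and the standard library are available. Lean on these libraries where they do the work, as an engineer would, in place of code of your own. Each camera call takes 0.05 s, during which the arm holds its last target.

### The job

One of the three parts lockers under the shelf has been left open. Push its door shut, shoot its barrel bolt fully across through the staple on the post, and turn the bolt's handle down into the notch so that it cannot slide back, just as on the two lockers beside it. Leave those two bolted, and do not knock over anything that stands on the bench.

Things in the scene. Friction and masses are not known exactly. Their poses are not given: they have to be found in the camera images.
- riser: Plywood bench shelf on dark legs over a row of three equal grey steel lockers (156 wide, 162 apart, 235 tall, on an 18 mm deck). Origin at bench height under the middle of the lockers' front plane; x into the lockers, y left along the row, z up. Shelf: underside 268 mm up, 570 long, front edge 45 mm out past the lockers' front, so a hand straight from above cannot get at the bolts.
- locker_front (a point): Point on the front plane of the locker that stands open (left, middle or right in the row): mid-width, 130 mm over the bench, level with its bolt. Axes as the shelf's: x into the locker, y left along the row, z up. The two neighbours are shut and bolted and show how a bolted door looks.
- locker_door (a joint): Angle (rad) of the open locker's door: 0 shut, flush with the front; grows as it swings out to the robot, at most 1.6. Upright hinge on the left, 66.5 mm left of locker_front on the front plane; free edge 132 mm from it. Door 10 mm thick, from 36 to 236 mm over the bench. It stays where it is left; about 1 to 2 N at the bolt moves it.
- locker_nose (a point): Centre of the front of the bolt's right-hand collar on that door's outside: a firm steel cylinder, lying level, 25 mm across, 15 long, its front 35 mm proud of the door, 118 mm from the hinge line: a good place to push the door shut. Moves with the door; its axes are the door's: x through the door into the locker, y to the hinge, z up.
- locker_knob (a point): Centre of the bolt handle's knob, 45 mm from the rod's axis. Handle: 10 mm round shank square to the rod, with a dark round knob 17 mm across from 34 to 56 mm out, tapered to its end at 62. Its own -x axis runs out along the handle, y along the rod to the left. The rod's axis is level, 22 mm in front of the door, 130 mm over the bench. At first the handle points straight out of the door.
- locker_bolt (a joint): Travel (m) of that door's bolt: 0 drawn (left), 0.040 fully across to the right, its stop, with the 14 mm rod through the steel staple on the right-hand post; it enters only with the door shut to about 3 mm at the edge. About 2 N moves it and it stays. With the door shut the handle's centre line is 8 mm left of locker_front when drawn, 32 mm right of it when across.
- locker_handle (a joint): Angle (rad) of the handle about the rod: 0 straight out from the door, grows as it turns down, 1.35 (its stop) fully down in the notch. It runs in a slot of the barrel and can turn down only at the right-hand end, with the bolt fully across (the round shank finds its way in from 4 mm short), where the slot drops into the notch, which then stops it sliding back. Takes about 0.05 N m; stays where it is left.
- locker_b_handle (a joint): Angle (rad) of the bolt handle of one of the two neighbouring lockers, which are shut and bolted: 1.35, down in its notch; it is to stay there.
- locker_c_handle (a joint): Angle (rad) of the bolt handle of one of the two neighbouring lockers, which are shut and bolted: 1.35, down in its notch; it is to stay there.
- oil_can: Green oil bottle with a red spout, 57 mm across, 156 tall, standing loose on the bench to the left; origin at the centre of its foot, z up along it.
- mug: Green mug, 86 mm across, 96 tall, standing loose on the bench to the right; origin at the centre of its foot, z up along it.
- aerosol: Spray can, 59 mm across, 200 tall, standing loose on the bench to the right, beside the lockers; origin at the centre of its foot, z up along it.

How it is judged:
By the outcome, as a careful person would: the job done as asked, in the order asked, and still so for the second after the job is handed in, with the robot touching nothing.
It also fails if it takes over 40 s, if anything falls off the work surface, if the arm or the gripper's body presses on something with over 40 N, if the wrist force passes 120 N, or if a joint passes its speed limit or range.

## Working session

There is one attempt and no reset: what is moved stays moved. The work goes in short steps, Python scripts to look and compute and a tool call to move; the robot and the scene stay as the last step left them, time stands still between calls to the robot, and variables do not carry over. Pictures are saved under pics/ and viewed, and the job is handed in when it is done.

Besides the shell and the picture viewer there is one more tool, called after "Request:" as name(argument=value, ...) on one line, values as JSON. carry_out: Moves the arm, as the interface text tells. Its arguments: {"type":"object","properties":{"delta_pos":{"type":"array","items":{"type":"array","items":{"type":"number"}}},"twist":{"type":"array","items":{"type":"number"}},"hand":{"type":"array","items":{"type":"number"}},"squeeze":{"type":"number"}},"required":["delta_pos","twist","hand"]}

```bash
ls; mkdir -p pics; python3 - <<'E'
from cell import monitor, imaging
import cv2
s=monitor.read_state()
for k in s: print(k,s[k])
for n in("scene","top"):
    c=imaging.capture(n)
    cv2.imwrite(f"pics/{n}0.png",c["pixels"][:,:,::-1])
    print(n,c["fov_y"],c["cx"],c["cy"],c["R"],c["t"])
E
```

```text
pics
t 0.0
q [ 1.08887161e+00  2.21242715e-01  1.52763049e+00 -1.30977816e-05
  1.39469668e+00 -1.26157217e-01]
qvel [-0.00036943  0.00051237  0.00031365 -0.0017853   0.0009662  -0.00196835]
joint_efforts [-1.52001929e-03 -4.96888518e+01 -3.89399636e+01 -2.61525665e-04
  1.07144716e-02  4.64937273e-05]
eef_pos [217.44774388 585.29791675 230.17871029]
ee_rot [ 1.76945892e-01  9.84220084e-01 -9.45203686e-04 -2.89819692e-04]
wrist_force [0.61294167 0.17913769 0.19960379]
moment [ 0.04867107 -0.0505091   0.00386186]
gripper_width 0.9973672546576792
scene 42.41912542526133 313.4691805062121 195.30261696760667 [[-0.8141864  -0.58057781  0.00546843]
 [-0.37296186  0.51576677 -0.77128729]
 [ 0.44497186 -0.63001114 -0.63646367]] [ 428.57204171  298.71681018 1827.84696111]
top 44.85549774652611 327.7343928375823 193.80998271340943 [[ 1.99132237e-01 -9.79972290e-01  8.13811167e-04]
 [-9.59138554e-01 -1.95068975e-01 -2.04942260e-01]
 [ 2.00996486e-01  4.00300531e-02 -9.78773726e-01]] [-125.31624064  549.86580329 1497.28660567]
```

View pics/scene0.png

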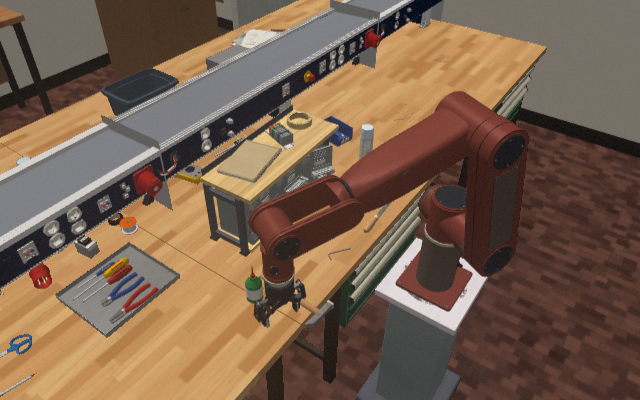

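View pics/top0.png

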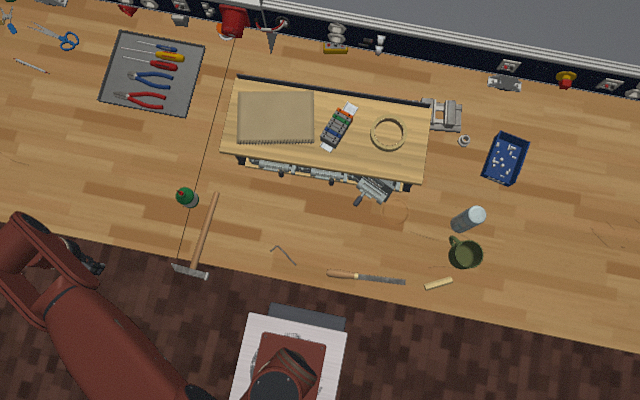

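```bash
cat > h.py <<'E'
import numpy as np, cv2
from cell import monitor, imaging
from scipy.spatial.transform import Rotation as Rot
def cap(n,tag=None):
    c=imaging.capture(n)
    if tag: cv2.imwrite(f"pics/{tag}.png",c["pixels"][:,:,::-1])
    return c
def K(c):
    f=200/np.tan(np.radians(c["fov_y"])/2); return f
def proj(c,X):
    p=np.asarray(c["R"])@np.asarray(X,float)+np.asarray(c["t"]); f=K(c)
    return np.array([c["cx"]+f*p[0]/p[2],c["cy"]+f*p[1]/p[2]])
def unproj(c,uv,z):
    f=K(c);R=np.asarray(c["R"]);t=np.asarray(c["t"])
    d=R.T@np.array([(uv[0]-c["cx"])/f,(uv[1]-c["cy"])/f,1]);o=-R.T@t
    return o+d*(z-o[2])/d[2]
def crop(c,x0,y0,x1,y1,s,tag):
    im=c["pixels"][y0:y1,x0:x1,::-1]
    cv2.imwrite(f"pics/{tag}.png",cv2.resize(im,None,fx=s,fy=s,interpolation=cv2.INTER_CUBIC))
E
python3 - <<'E'
from h import *
c=cap("top"); crop(c,215,70,435,215,3.6,"t1")
c=cap("scene"); crop(c,190,90,390,260,4,"s1"[:2]+"a")
E
```

```text
(no output)
```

View pics/t1.png

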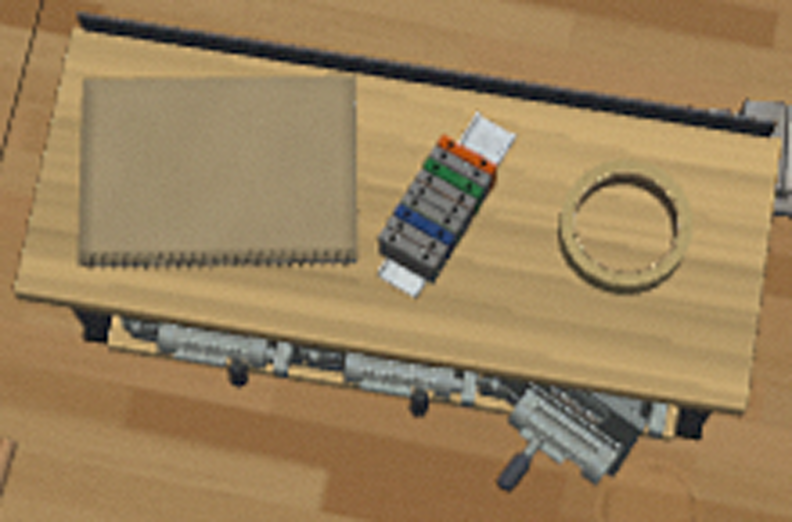

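View pics/s1a.png

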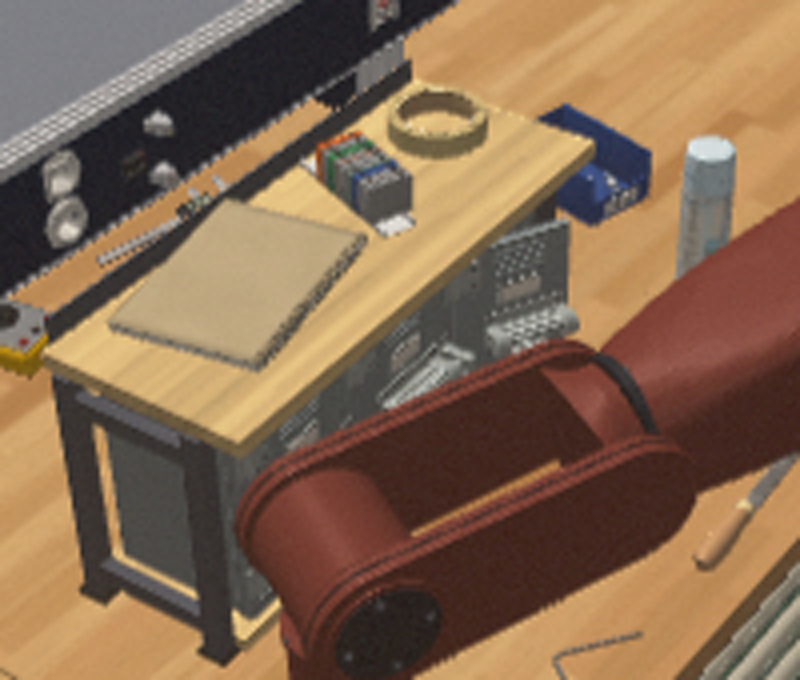

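```bash
python3 - <<'E'
from h import *
t=cap("top"); s=cap("scene")
for z in (268,280,286,292):
    a=unproj(t,(219.2,151.8),z); b=unproj(t,(422,183.8),z)
    d=b-a; print(z,a,b,np.linalg.norm(d),np.arctan2(d[1],d[0])+np.pi/2)
    a=unproj(s,(249.5,200),z); b=unproj(s,(338.2,126.2),z);e=unproj(s,(201.5,178.8),z)
    d=b-a; print(z,a,b,e,np.linalg.norm(d),np.arctan2(d[1],d[0])+np.pi/2)
E
```

```text
268 [577.95522546 301.35875486 268.        ] [ 600.42907742 -272.59253643  268.        ] 574.3911200501293 0.03913638153767596
268 [593.33322647 281.4724677  268.        ] [ 608.32094526 -286.66358749  268.        ] [808.6272838  292.55214408 268.        ] 568.3337126356972 0.026374392712835926
280 [574.96458335 297.90757009 280.        ] [ 597.23261471 -270.78734589  280.        ] 569.1307166977 0.039136381537675735
280 [583.2248035  291.77867955 280.        ] [ 598.05242717 -270.28868633  280.        ] [796.21914277 302.74000556 280.        ] 562.2629120070023 0.02637439271283526
286 [573.4692623  296.18197771 286.        ] [ 595.63438336 -269.88475063  286.        ] 566.5005150214855 0.03913638153767551
286 [578.17059201 296.93178548 286.        ] [ 592.91816813 -262.10123576  286.        ] [790.01507226 307.8339363  286.        ] 559.2275116926548 0.02637439271283548
292 [571.97394125 294.45638533 292.        ] [ 594.03615201 -268.98215536  292.        ] 563.870313345271 0.039136381537675735
292 [573.11638053 302.08489141 292.        ] [ 587.78390908 -253.91378518  292.        ] [783.81100175 312.92786704 292.        ] 556.1921113783077 0.026374392712835704
```

```bash
cat >> h.py <<'E'
def fr(p,P):  # riser -> world
    x0,y0,th=p[:3]; c,s=np.cos(th),np.sin(th)
    P=np.asarray(P,float); return np.array([x0+c*P[0]-s*P[1],y0+s*P[0]+c*P[1],P[2]])
def door(phi,along,out,z):
    return np.array([-np.sin(phi)*along-np.cos(phi)*out, -95.5-np.cos(phi)*along+np.sin(phi)*out, z])
E
python3 - <<'E'
from h import *
from scipy.optimize import least_squares
t=cap("top"); s=cap("scene")
kx=-(22+45*np.cos(1.35)); kz=130-45*np.sin(1.35)
def pts(p):
    th=p[4]
    return [(t,(219.2,151.8),fr(p,[-45,285,th])),(t,(422,183.8),fr(p,[-45,-285,th])),
     (s,(249.5,200),fr(p,[-45,285,th])),(s,(338.2,126.2),fr(p,[-45,-285,th])),
     (t,(281.1,173.9),fr(p,[kx,162-32,kz])),(t,(331.4,181.9),fr(p,[kx,-32,kz])),
     (t,(358.6,200),fr(p,door(p[3],58.5,67,130)))]
res=lambda p:np.concatenate([proj(c,X)-u for c,u,X in pts(p)])
r=least_squares(res,[630,15,.035,.6,283],loss='soft_l1')
print(r.x,np.round(r.fun.reshape(-1,2),1))
p=r.x
print("front",fr(p,[0,-162,130]),"nose",fr(p,door(p[3],118,35,130)),"knob",fr(p,door(p[3],58.5,67,130)))
im=t["pixels"][:,:,::-1].copy()
im=cv2.resize(im[70:215,215:435],None,fx=3.6,fy=3.6,interpolation=cv2.INTER_CUBIC)
def mk(X,col):
    u=(proj(t,X)-[215,70]+.5)*3.6; cv2.circle(im,tuple(int(round(v)) for v in u),3,col,-1)
for a,o,z in [(132,0,236),(132,0,130),(118,35,130),(58.5,67,130),(58.5,84,130),(0,0,236)]: mk(fr(p,door(p[3],a,o,z)),(0,0,255))
for y in (130,-32): mk(fr(p,[kx,y,kz]),(255,0,0))
for X in [(-45,285,p[4]),(-45,-285,p[4]),(-45,285,268),(-45,-285,268)]: mk(fr(p,X),(0,255,0))
cv2.imwrite("pics/fit1.png",im)
E
```

```text
[6.29740947e+02 1.51792104e+01 3.70283970e-02 3.93161914e-01
 2.84014412e+02] [[-0.5 -0.2]
 [ 0.4  0.4]
 [ 0.7  1.1]
 [ 0.7 -0.7]
 [-0.  -0.5]
 [ 0.  -0.4]
 [-0.1 -0.5]]
front [ 635.73817693 -146.70974305  130.        ] nose [ 559.33148355 -178.64819538  130.        ] knob [ 550.08427545 -111.72481275  130.        ]
```

View pics/fit1.png

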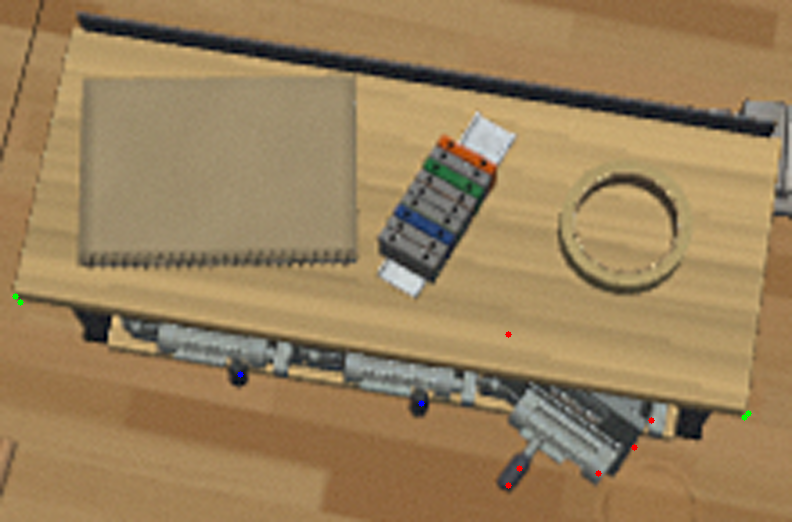

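```bash
cat >> h.py <<'E'
P=[629.7,15.2,0.037]
def toriser(w,p=P):
    c,s=np.cos(p[2]),np.sin(p[2]); d=np.asarray(w,float)-[p[0],p[1],0]
    return np.array([c*d[0]+s*d[1],-s*d[0]+c*d[1],d[2]])
def st():
    s=monitor.read_state(); R=Rot.from_quat(s["ee_rot"]).as_matrix()
    y=R[:,1]; print("t %.2f riserTCP"%s["t"],np.round(toriser(s["eef_pos"]),1),"yaw err %.3f"%(np.arctan2(y[1],y[0])-P[2]),"toolz",np.round(R[:,2],3),"F",np.round(s["wrist_force"],1),"g %.2f"%s["gripper_width"])
    return s,R
E
python3 - <<'E'
from h import *
t=cap("top")
print("aerosol top",toriser(unproj(t,(476,214),200)),"mug top",toriser(unproj(t,(465,254),96)),"oil",toriser(unproj(t,(183,194),140)))
s,R=st()
for tgt in ([-180,-80,230],[-180,-200,230]):
    w=fr(P,tgt); print(w,"tool delta",R.T@(w-s["eef_pos"]))
c=cap("scene"); crop(c,230,250,330,340,6,"g1")
E
```

```text
aerosol top [ -85.50561453 -461.97979476  200.        ] mug top [-191.69335231 -470.43119844   96.        ] oil [-156.11928654  404.0459661   140.        ]
t 0.45 riserTCP [-390.6  585.5  231.2] yaw err 1.178 toolz [-0. -0. -1.] F [0.5 0.1 0.3] g 1.00
[452.78252062 -71.40372676 230.        ] tool delta [-449.3092252  -534.15495492    1.26892729]
[ 457.22150763 -191.32159613  230.        ] tool delta [-495.24373338 -645.01532087    1.28376277]
```

View pics/g1.png

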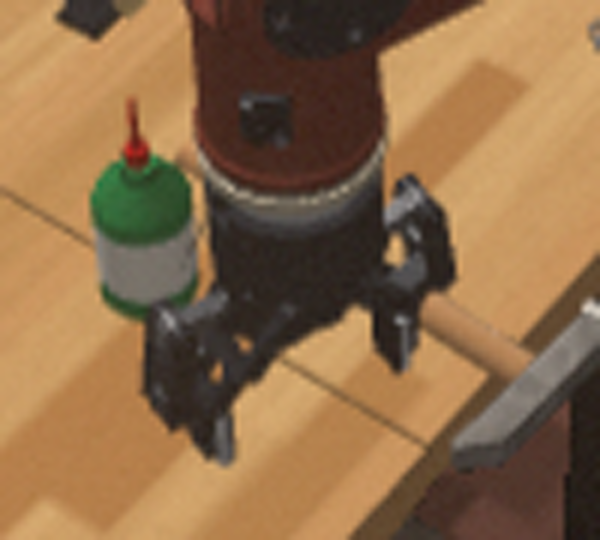

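Request:
carry_out(delta_pos=[[-50,-65,0],[-100,-130,0],[-150,-195,0],[-200,-260,0],[-250,-325,0],[-300,-390,0],[-350,-455,0],[-400,-520,0],[-450,-585,0],[-495,-645,0]], twist=[0.12,0.24,0.36,0.48,0.6,0.72,0.84,0.96,1.08,1.178], hand=[0,0,0,0,0,0,0,0,0,0])

```text
t: 1.5
eef_pos: [365.6, 106.3, 231.8]
ee_rot: [0.695, 0.719, 0.001, 0.001]
wrist_force: [1.0, 0.8, 0.3]
gripper_width: 1.002
```

```bash
python3 - <<'E'
from h import *
s,R=st(); print(s["q"])
E
```

```text
t 1.50 riserTCP [-260.6  100.8  231.8] yaw err -0.004 toolz [ 0.002  0.    -1.   ] F [1.  0.8 0.3] g 1.00
[ 7.49461073e-02 -4.11050050e-01  2.11137362e+00  3.79494313e-05
  1.43940142e+00  4.22126850e-02]
```

Request:
carry_out(delta_pos=[[-40,0,0],[-80,0,0],[-120,10,0],[-160,20,0],[-200,30,0],[-240,50,0],[-270,65,0],[-300,80,0],[-300,80,0]], twist=[0,0,0,0,0,0,0,0,0], hand=[0,0,0,0,0,0,0,0,0])

```text
t: 2.4
eef_pos: [457.4, -191.9, 231.1]
ee_rot: [0.695, 0.719, -0.0, 0.0]
wrist_force: [0.1, 0.1, -0.4]
gripper_width: 1.001
```

```bash
python3 - <<'E'
from h import *
s,R=st(); print(s["q"])
c=cap("top"); crop(c,270,110,470,260,4,"t2")
E
```

```text
t 2.40 riserTCP [-179.9 -200.6  231.1] yaw err -0.003 toolz [ 0.    -0.001 -1.   ] F [ 0.1  0.1 -0.4] g 1.00
[-5.55956519e-01 -9.28296599e-02  1.85549128e+00 -7.93753739e-04
  1.37812904e+00 -5.89770305e-01]
```

View pics/t2.png

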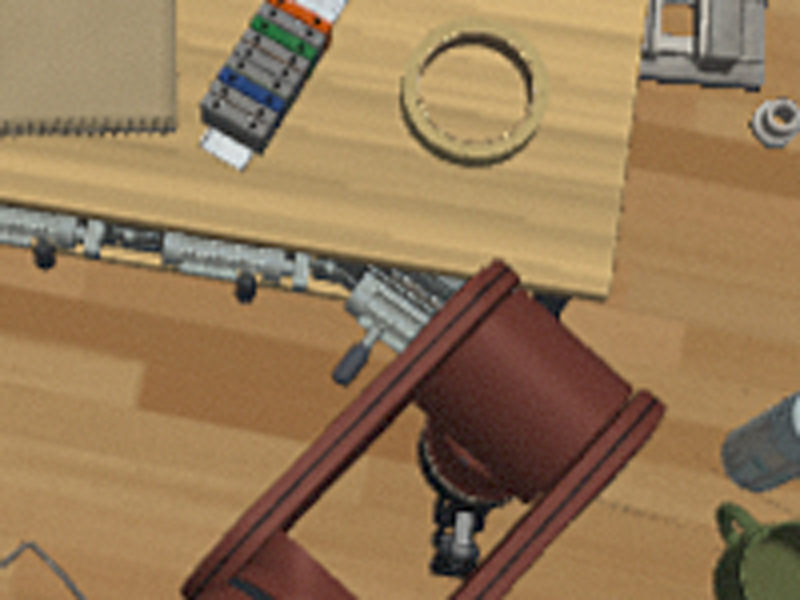

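```bash
python3 - <<'E'
from h import *
c=cap("scene","s2")
for z in (230,300,350,400,450,500,550): print(z,proj(c,(217.4,585,z)), proj(c,(457,-192,z)))
E
```

```text
230 [281.72990208 320.32673582] [356.94893875 157.23606142]
300 [280.8385441  304.02371919] [358.03724516 142.18363787]
350 [280.16538758 291.71162671] [358.8453789  131.00629736]
400 [279.45931068 278.79741747] [359.68061816 119.45405896]
450 [278.71783793 265.23581502] [360.54434991 107.50773938]
500 [277.93823929 250.97688676] [361.4380574   95.14682376]
550 [277.11749657 235.96542963] [362.36332865  82.34934821]
```

View pics/s2.png

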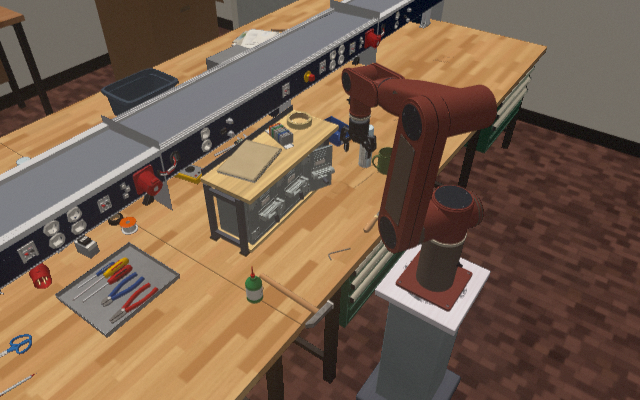

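Request:
carry_out(delta_pos=[[0,0,40],[0,0,80],[0,0,124],[0,0,124],[0,0,124]], twist=[0,0,0,0,0], hand=[0,0,0,0,0])

```text
t: 3.0
eef_pos: [455.9, -187.7, 107.8]
ee_rot: [0.694, 0.72, -0.0, -0.001]
wrist_force: [-0.0, -0.4, 0.9]
gripper_width: 0.998
```

```bash
python3 - <<'E'
from h import *
s,R=st()
c=cap("top"); crop(c,300,130,450,240,5,"t3")
c=cap("scene"); crop(c,240,80,400,200,5,"s3")
E
```

```text
t 3.00 riserTCP [-181.2 -196.3  107.8] yaw err 0.001 toolz [-0.001  0.001 -1.   ] F [-0.  -0.4  0.9] g 1.00
```

View pics/s3.png

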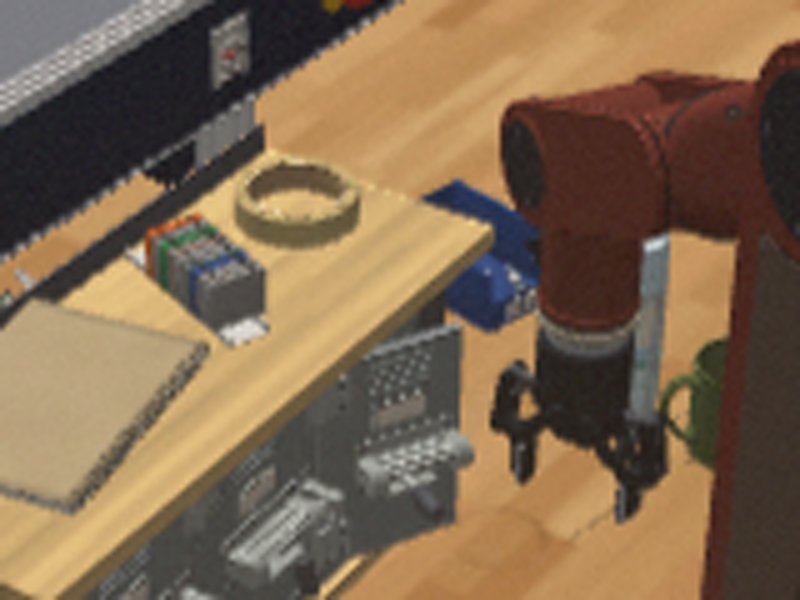

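View pics/t3.png

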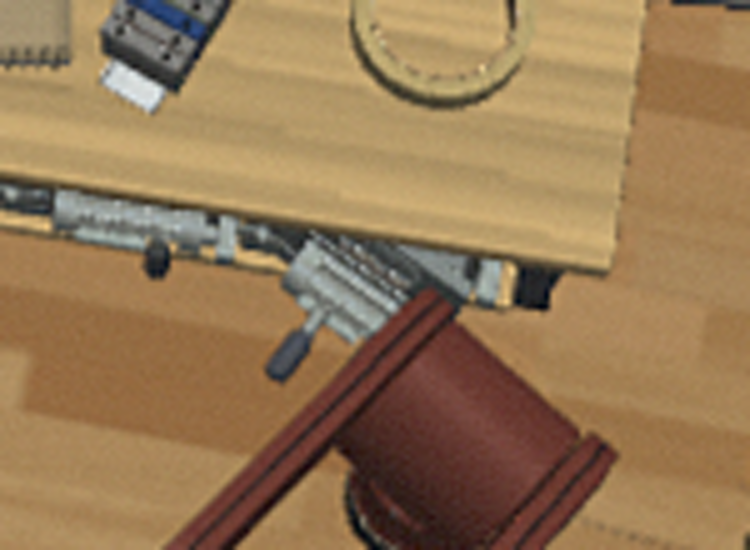

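Request:
carry_out(delta_pos=[[-2,20,0],[-2,35,0],[-2,42,0],[-3,48,0],[-4,54,0],[-5,60,0],[-6,66,0],[-7,72,0],[-8,77,0],[-8,80,0]], twist=[0,0,0,0,0,0,0,0,0,0], hand=[0,0,0,0,0,0,0,0,0,0])

```text
t: 4.1
eef_pos: [534.7, -208.7, 111.8]
ee_rot: [0.696, 0.718, -0.009, 0.008]
wrist_force: [-20.7, -51.5, 1.5]
gripper_width: 0.999
```

```bash
python3 - <<'E'
from h import *
s,R=st()
c=cap("top"); crop(c,300,130,450,240,5,"t4")
c=cap("scene"); crop(c,240,80,400,200,5,"s4")
E
```

```text
t 4.10 riserTCP [-103.2 -220.2  111.8] yaw err -0.007 toolz [-0.001 -0.023 -1.   ] F [-20.7 -51.5   1.5] g 1.00
```

View pics/s4.png

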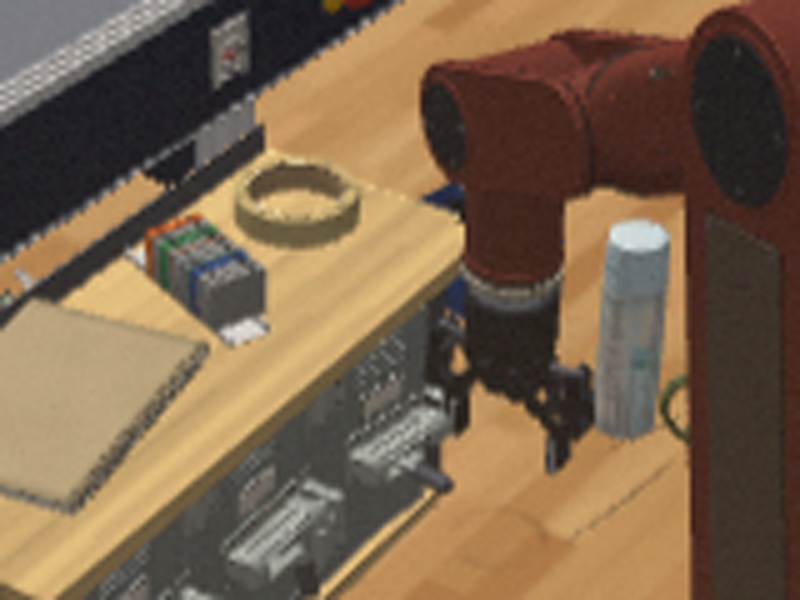

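View pics/t4.png

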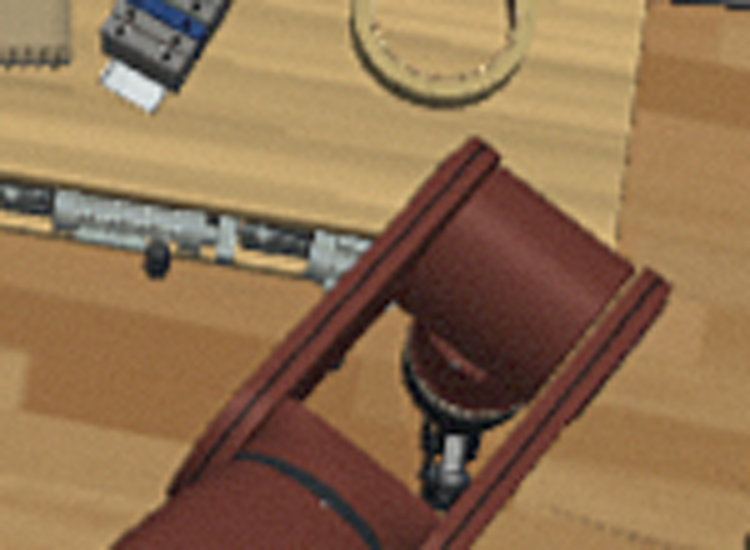

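Request:
carry_out(delta_pos=[[-8,-5,0],[-8,-15,0],[-8,-30,0],[-8,-45,0],[-8,-45,0]], twist=[0,0,0,0,0], hand=[0,0,0,0,0])

```text
t: 4.7
eef_pos: [491.3, -203.4, 108.8]
ee_rot: [0.694, 0.72, 0.0, 0.001]
wrist_force: [0.9, 0.8, 0.3]
gripper_width: 1.0
```

```bash
python3 - <<'E'
from h import *
s,R=st()
c=cap("top"); crop(c,300,130,450,240,5,"t5")
c=cap("scene"); crop(c,250,90,370,190,6,"s5")
st()
def mk(im,X,col):
    u=(proj(c,X)-[250,90]+.5)*6; cv2.circle(im,tuple(int(round(v)) for v in u),3,col,-1)
for i,phi in enumerate((0,.15,.3)):
    im=cv2.imread("pics/s5.png")
    for a,o,z in [(132,0,236),(132,0,36),(118,35,130),(58.5,67,130),(58.5,84,130)]: mk(im,fr(P,door(phi,a,o,z)),[(0,0,255),(0,255,0),(255,0,0)][i])
    cv2.imwrite(f"pics/s5_{i}.png",im[150:,200:])
ims=[cv2.imread(f"pics/s5_{i}.png") for i in range(2)]
cv2.imwrite("pics/s5m.png",cv2.resize(np.hstack(ims),(800,int(450*800/1040))))
E
```

```text
t 4.70 riserTCP [-146.4 -213.3  108.8] yaw err -0.000 toolz [ 0.001 -0.001 -1.   ] F [0.9 0.8 0.3] g 1.00
t 4.80 riserTCP [-144.9 -213.6  108.8] yaw err -0.000 toolz [ 0.002 -0.001 -1.   ] F [-0.1 -1.3  0. ] g 1.00
```

View pics/s5.png

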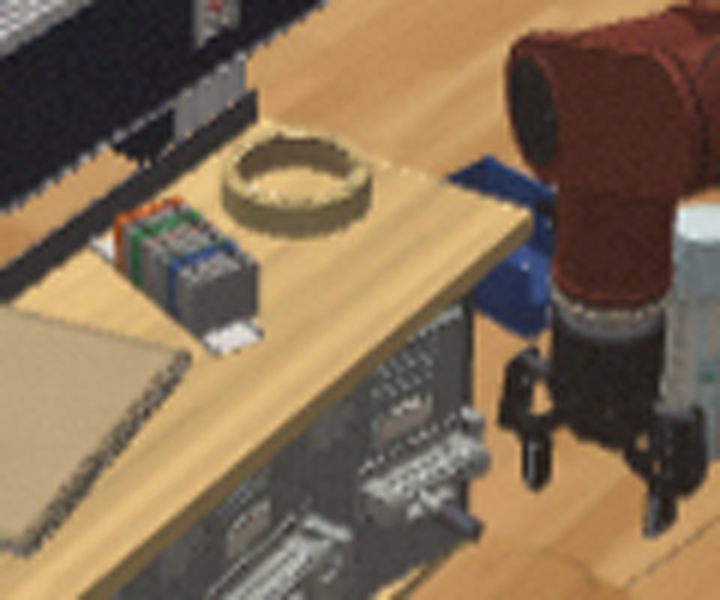

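View pics/s5m.png

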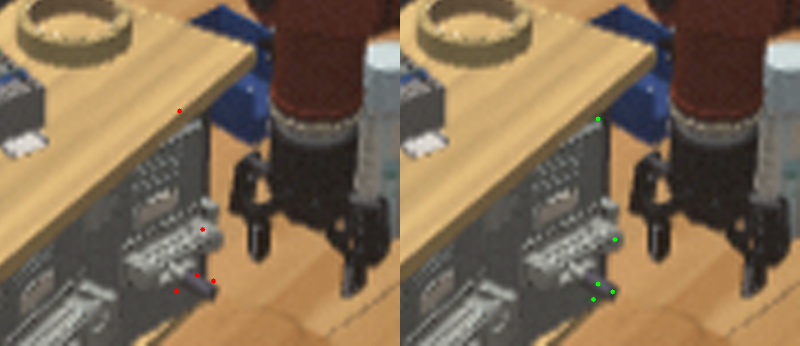

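View pics/t5.png

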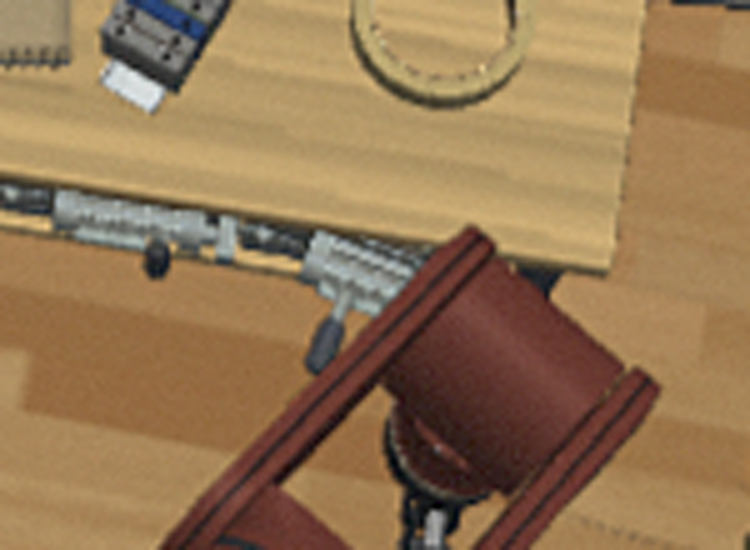

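Request:
carry_out(delta_pos=[[9,10,8],[9,22,8],[9,28,8],[8,33,8],[8,36,8],[8,39,8],[8,42,8],[8,42,8]], twist=[0,0,0,0,0,0,0,0], hand=[0,0,0,0,0,0,0,0])

```text
t: 5.6
eef_pos: [534.0, -193.9, 99.4]
ee_rot: [0.694, 0.72, 0.0, 0.0]
wrist_force: [0.0, 0.5, 0.5]
gripper_width: 0.998
```

```bash
cat >> h.py <<'E'
def look(n):
    s,R=st()
    c=cap("top"); crop(c,300,130,450,240,5,"t%d"%n)
    c=cap("scene"); crop(c,250,90,370,190,6,"s%d"%n)
    a=cv2.imread("pics/t%d.png"%n);b=cv2.imread("pics/s%d.png"%n)
    a=cv2.resize(a,(360,264));b=cv2.resize(b,(720,600))[150:,150:]
    b=cv2.resize(b,(440,int(440*450/570))); h=max(a.shape[0],b.shape[0])
    o=np.zeros((h,800,3),np.uint8); o[:a.shape[0],:360]=a;o[:b.shape[0],360:]=b
    cv2.imwrite("pics/b%d.png"%n,o)
E
python3 - <<'E'
from h import *
look(6)
E
```

```text
t 5.60 riserTCP [-103.4 -205.4   99.4] yaw err -0.000 toolz [ 0.001  0.    -1.   ] F [0.  0.5 0.5] g 1.00
```

View pics/b6.png

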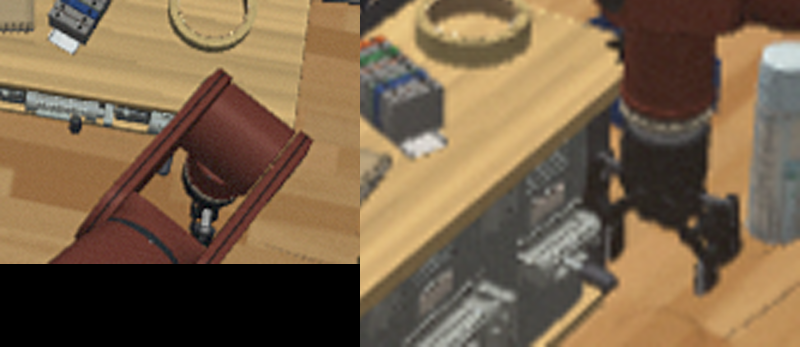

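Request:
carry_out(delta_pos=[[0,3,0],[0,6,0],[0,8,0],[0,8,0]], twist=[0,0,0,0], hand=[0,0,0,0])

```text
t: 6.1
eef_pos: [542.0, -193.5, 99.4]
ee_rot: [0.694, 0.72, 0.0, 0.0]
wrist_force: [0.1, 0.6, 0.4]
gripper_width: 1.001
```

```bash
python3 - <<'E'
from h import *
look(7)
E
```

```text
t 6.10 riserTCP [ -95.4 -205.3   99.4] yaw err 0.000 toolz [ 0.  0. -1.] F [0.1 0.6 0.4] g 1.00
```

View pics/s7.png

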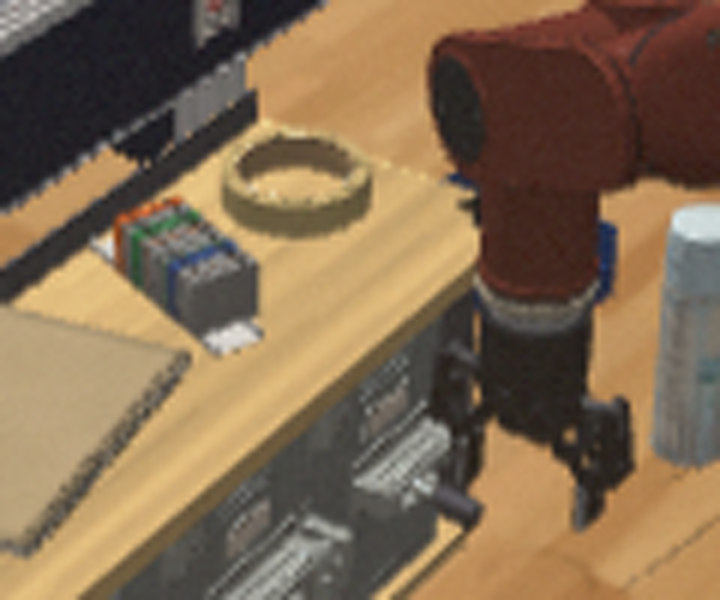

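```bash
python3 - <<'E'
from h import *
c=cap("scene");t=cap("top")
for phi in (0,.03,.06,.1,.15,.2):
    print(phi,[np.round((proj(c,fr(P,door(phi,58.5,r,130)))-[250,90]+.5)*6) for r in (67,84)],np.round((proj(c,fr(P,door(phi,118,35,130)))-[250,90]+.5)*6))
E
```

```text
0 [array([456., 507.]), array([477., 515.])] [463. 448.]
0.03 [array([456., 509.]), array([477., 518.])] [466. 451.]
0.06 [array([457., 512.]), array([477., 521.])] [469. 453.]
0.1 [array([457., 515.]), array([477., 525.])] [474. 456.]
0.15 [array([457., 519.]), array([476., 529.])] [479. 461.]
0.2 [array([457., 523.]), array([475., 534.])] [483. 466.]
```

View pics/t7.png

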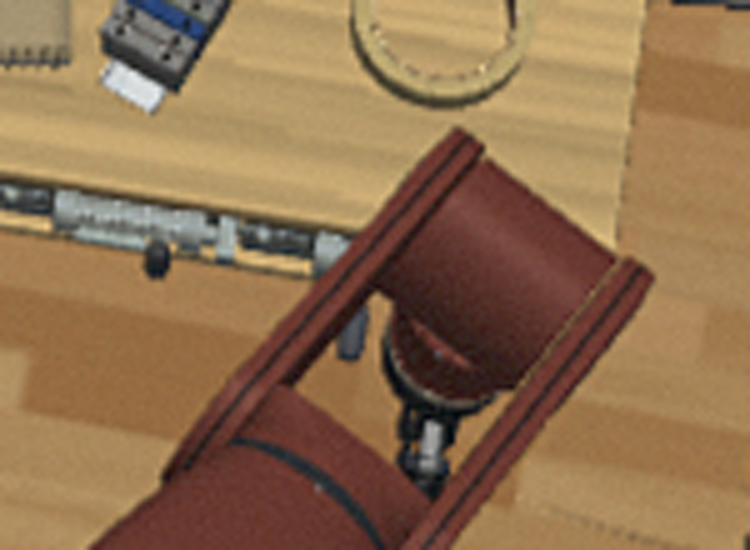

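Request:
carry_out(delta_pos=[[0,1,0],[0,2,0],[0,3,0],[0,3,0]], twist=[0,0,0,0], hand=[0,0,0,0])

```text
t: 6.7
eef_pos: [544.2, -193.6, 99.3]
ee_rot: [0.694, 0.72, -0.0, -0.0]
wrist_force: [-3.3, -1.0, 1.5]
gripper_width: 0.998
```

Request:
carry_out(delta_pos=[[0,-20,0],[0,-50,0],[0,-70,0],[25,-70,0],[53,-70,0],[53,-70,0]], twist=[0,0,0,0,0,0], hand=[0,0,0,0,0,0])

```text
t: 7.3
eef_pos: [472.4, -140.5, 99.1]
ee_rot: [0.693, 0.721, 0.001, -0.0]
wrist_force: [-0.9, 0.6, -0.4]
gripper_width: 1.0
```

```bash
python3 - <<'E'
from h import *
look(8)
E
```

```text
t 7.30 riserTCP [-163.  -149.8   99.1] yaw err 0.002 toolz [ 0.     0.001 -1.   ] F [-0.9  0.6 -0.4] g 1.00
```

View pics/s8.png

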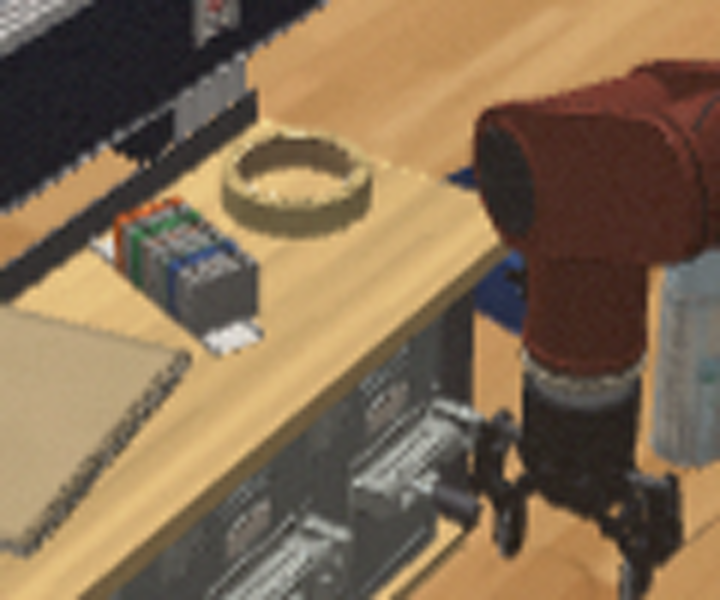

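View pics/t8.png

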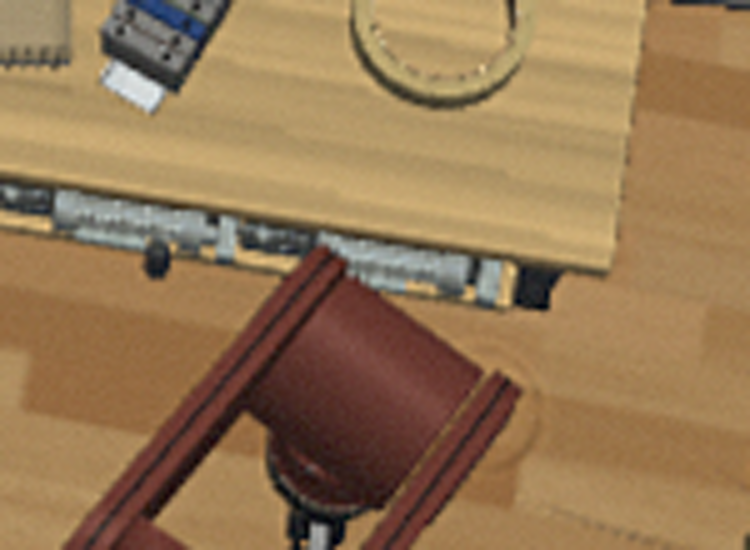

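Request:
carry_out(delta_pos=[[-4,12,0],[-4,18,0],[-4,21,0],[-4,24,0],[-4,26,0]], twist=[0,0,0,0,0], hand=[0,0,0,0,0])

```text
t: 7.9
eef_pos: [493.5, -145.7, 96.5]
ee_rot: [0.694, 0.72, -0.004, -0.005]
wrist_force: [-18.5, -2.0, -0.5]
gripper_width: 1.0
```

```bash
python3 - <<'E'
from h import *
look(9)
E
```

```text
t 7.90 riserTCP [-142.1 -155.8   96.5] yaw err 0.000 toolz [-0.013  0.002 -1.   ] F [-18.5  -2.   -0.5] g 1.00
```

View pics/s9.png

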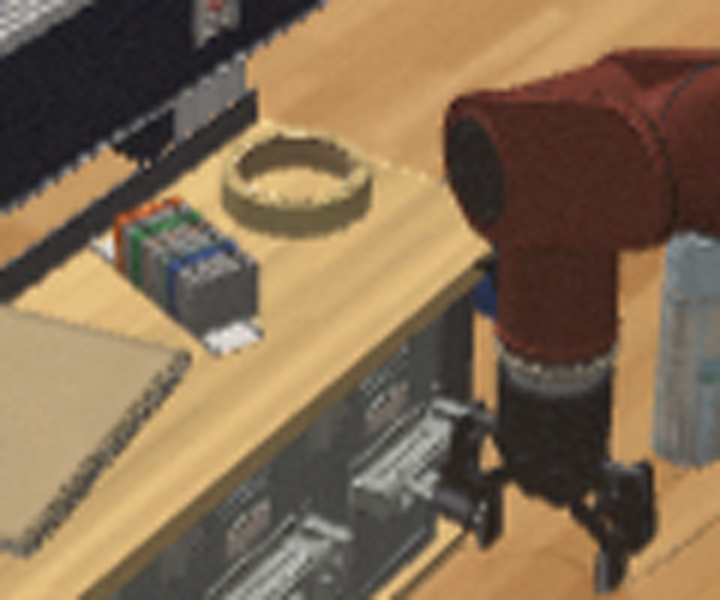

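Request:
carry_out(delta_pos=[[0,-15,0],[15,-20,0],[33,-20,0],[33,-10,0],[33,10,0],[33,25,0],[33,37,0],[33,39,0],[33,39,0]], twist=[0,0,0,0,0,0,0,0,0], hand=[0,0,0,0,0,0,0,0,0])

```text
t: 8.9
eef_pos: [537.0, -111.6, 99.2]
ee_rot: [0.694, 0.72, -0.0, 0.0]
wrist_force: [-0.4, 0.5, -0.4]
gripper_width: 0.999
```

```bash
python3 - <<'E'
from h import *
look(10)
E
```

```text
t 8.90 riserTCP [ -97.3 -123.3   99.2] yaw err 0.001 toolz [ 0. -0. -1.] F [-0.4  0.5 -0.4] g 1.00
```

View pics/s10.png

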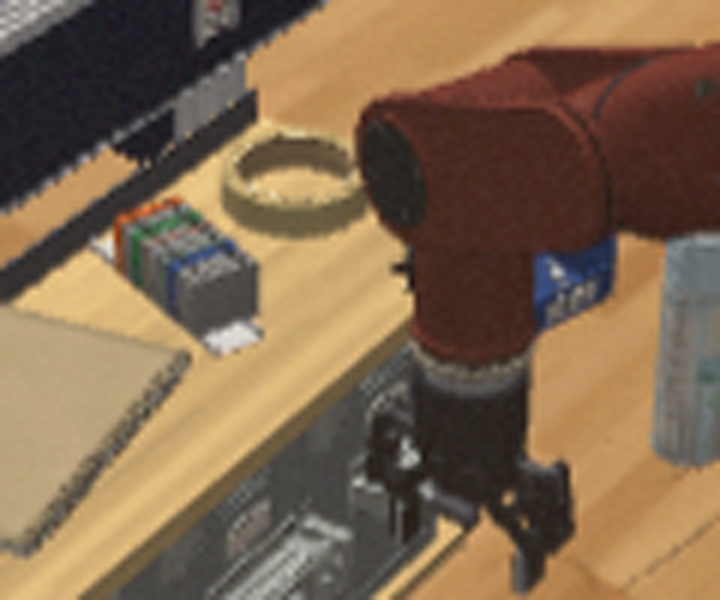

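View pics/t10.png

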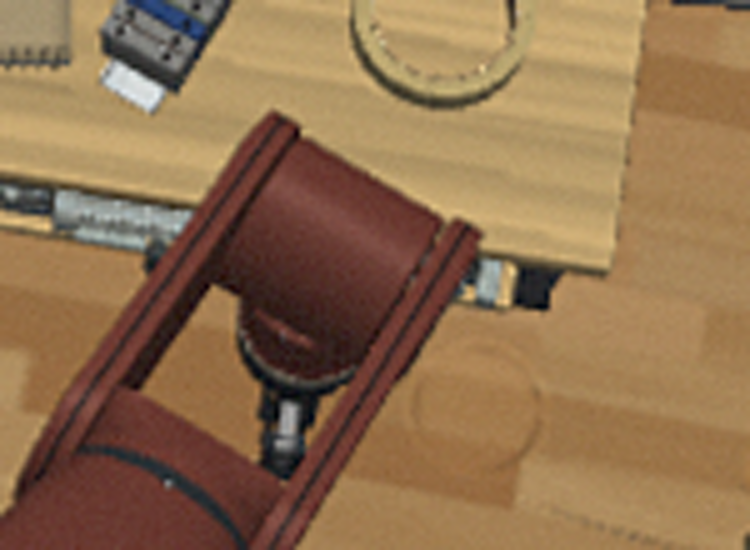

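Request:
carry_out(delta_pos=[[-8,0,0],[-15,0,0],[-21,0,0],[-27,0,0],[-33,0,0],[-39,0,0],[-45,0,0],[-49,0,0],[-52,0,0],[-55,0,0]], twist=[0,0,0,0,0,0,0,0,0,0], hand=[0,0,0,0,0,0,0,0,0,0])

```text
t: 10.0
eef_pos: [538.1, -163.9, 98.6]
ee_rot: [0.694, 0.72, 0.001, -0.002]
wrist_force: [0.5, 17.8, 0.5]
gripper_width: 1.001
```

```bash
python3 - <<'E'
from h import *
look(11)
E
```

```text
t 10.00 riserTCP [ -98.1 -175.6   98.6] yaw err 0.001 toolz [-0.002  0.006 -1.   ] F [ 0.5 17.8  0.5] g 1.00
```

View pics/s11.png

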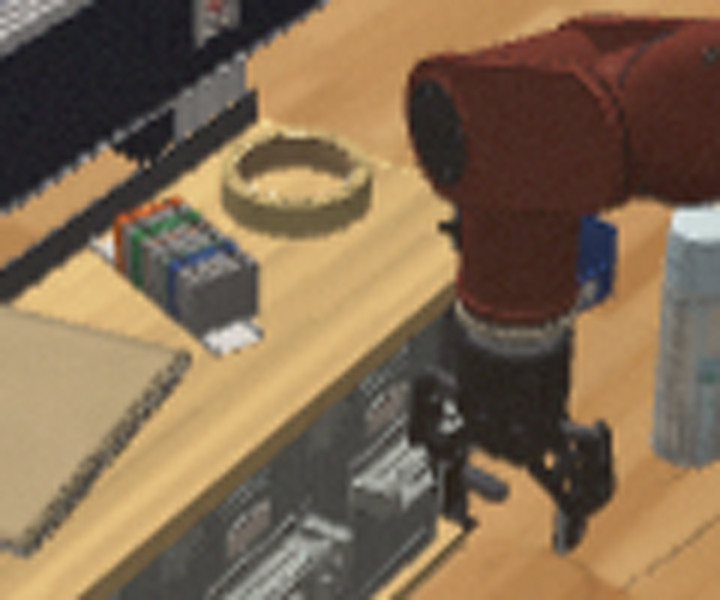

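Request:
carry_out(delta_pos=[[-2,0,0],[-2,0,0],[-2,0,0]], twist=[0,0,0], hand=[0,0,0])

```text
t: 10.4
eef_pos: [538.1, -163.9, 98.2]
ee_rot: [0.693, 0.721, 0.002, -0.003]
wrist_force: [0.6, 17.9, -0.2]
gripper_width: 1.002
```

```bash
python3 - <<'E'
from h import *
st()
E
```

```text
t 10.40 riserTCP [ -98.1 -175.6   98.2] yaw err 0.002 toolz [-0.002  0.008 -1.   ] F [ 0.6 17.9 -0.2] g 1.00
```

Request:
carry_out(delta_pos=[[8,0,0],[12,0,0],[12,-25,0],[12,-50,0],[12,-50,-25],[12,-50,-50],[30,-60,-50],[60,-60,-50],[60,-60,-50]], twist=[0,0,0,0,0,0,0,0,0], hand=[0,0,0,0,0,0,0,0,0])

```text
t: 11.3
eef_pos: [476.4, -109.4, 149.8]
ee_rot: [0.693, 0.72, 0.0, 0.0]
wrist_force: [0.2, -0.4, 0.6]
gripper_width: 0.998
```

```bash
python3 - <<'E'
from h import *
look(12)
t=cap("top")
for y in (-186,-190,-194): print(y,[np.round((proj(t,fr(P,[-r,y,130]))-[300,130]+.5)*5) for r in (67,84)])
E
```

```text
t 11.30 riserTCP [-157.8 -118.8  149.8] yaw err 0.001 toolz [ 0.001 -0.    -1.   ] F [ 0.2 -0.4  0.6] g 1.00
-186 [array([400., 339.]), array([396., 366.])]
-190 [array([407., 340.]), array([403., 367.])]
-194 [array([413., 341.]), array([409., 368.])]
```

View pics/s12.png

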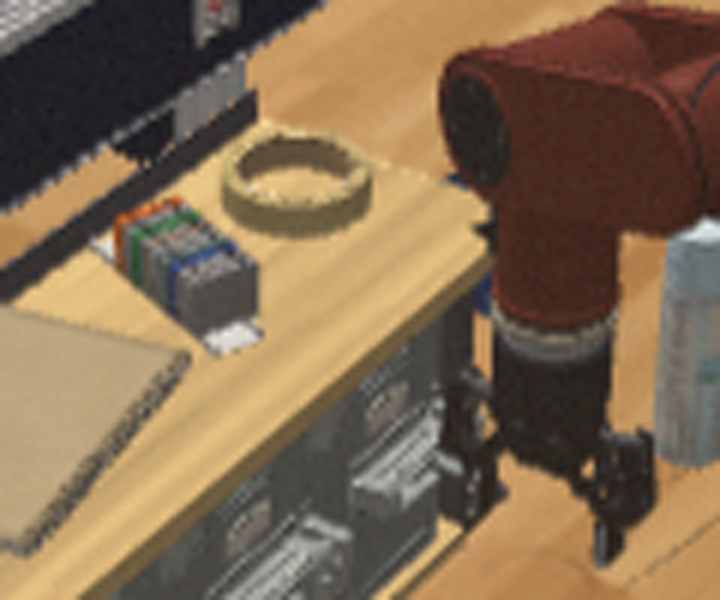

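View pics/t12.png

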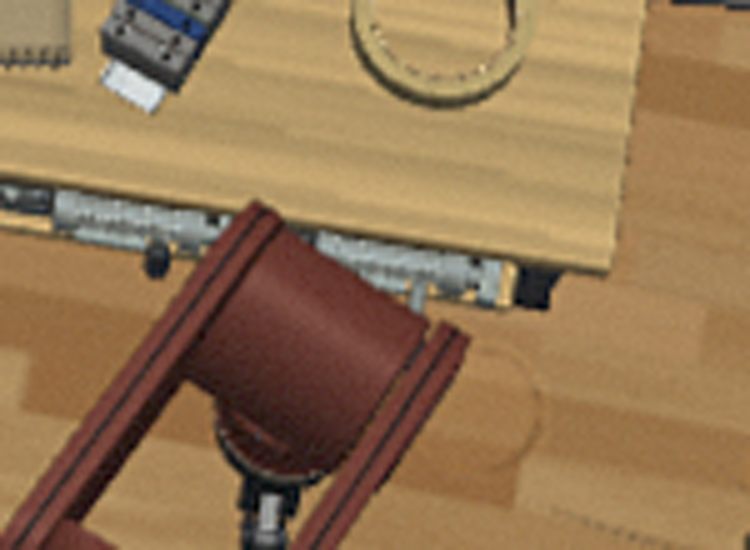

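Request:
carry_out(delta_pos=[[-35,0,0],[-74,0,0],[-74,20,0],[-74,40,0],[-74,58,0],[-74,60,0],[-74,60,0]], twist=[0,0,0,0,0,0,0], hand=[0,0,0,0,0,0,0])

```text
t: 12.15
eef_pos: [539.0, -183.3, 148.9]
ee_rot: [0.694, 0.72, -0.0, -0.0]
wrist_force: [0.2, -0.2, -0.5]
gripper_width: 1.001
```

```bash
python3 - <<'E'
from h import *
look(13)
E
```

```text
t 12.15 riserTCP [ -98.  -195.1  148.9] yaw err -0.000 toolz [-0.001 -0.    -1.   ] F [ 0.2 -0.2 -0.5] g 1.00
```

View pics/s13.png

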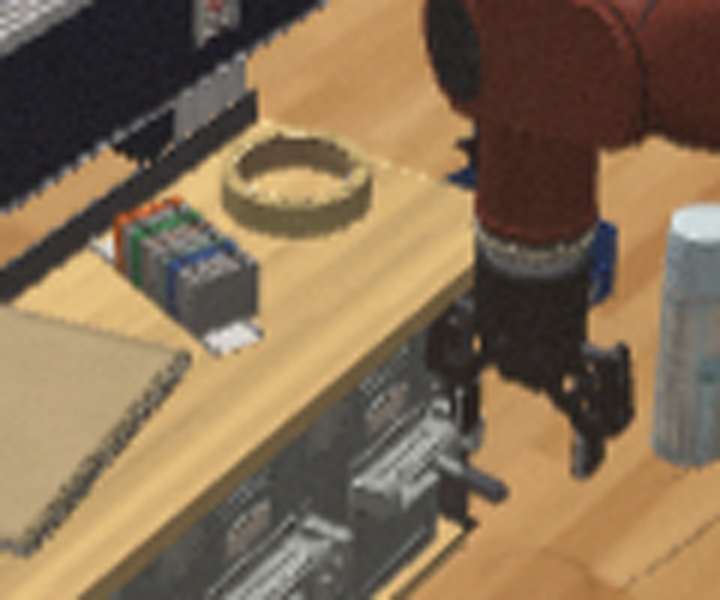

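Request:
carry_out(delta_pos=[[0,0,12],[0,0,22],[0,0,28],[0,0,33],[0,0,38],[0,0,43],[0,0,48],[0,0,48]], twist=[0,0,0,0,0,0,0,0], hand=[0,0,0,0,0,0,0,0])

```text
t: 13.05
eef_pos: [538.7, -182.4, 100.5]
ee_rot: [0.694, 0.72, -0.0, -0.001]
wrist_force: [-0.8, 0.0, -0.9]
gripper_width: 1.003
```

```bash
python3 - <<'E'
from h import *
look(14)
E
```

```text
t 13.05 riserTCP [ -98.2 -194.1  100.5] yaw err 0.000 toolz [-0.001  0.    -1.   ] F [-0.8  0.  -0.9] g 1.00
```

View pics/s14.png

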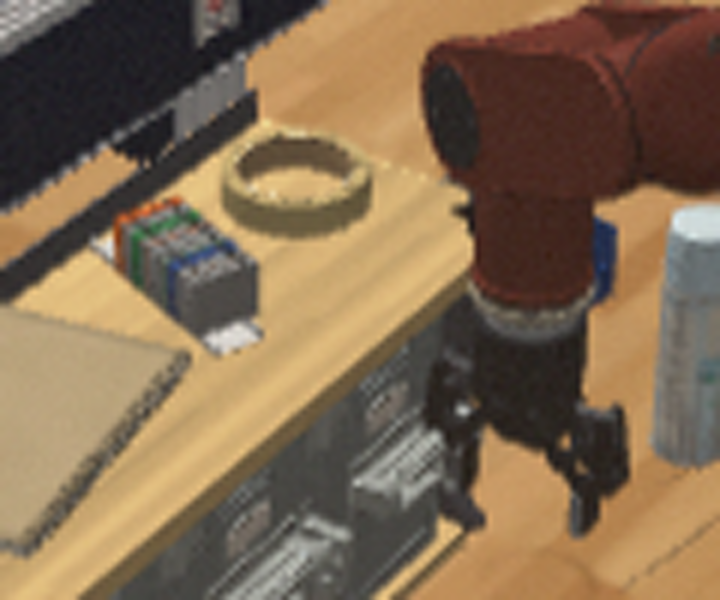

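Request:
carry_out(delta_pos=[[0,0,4],[0,0,7],[0,0,10],[0,0,10]], twist=[0,0,0,0], hand=[0,0,0,0])

```text
t: 13.55
eef_pos: [538.7, -182.5, 90.6]
ee_rot: [0.694, 0.72, -0.0, -0.001]
wrist_force: [0.1, -0.1, -0.3]
gripper_width: 1.003
```

Request:
carry_out(delta_pos=[[0,0,2],[0,0,4],[0,0,4]], twist=[0,0,0], hand=[0,0,0])

```text
t: 13.85
eef_pos: [539.0, -182.6, 87.0]
ee_rot: [0.694, 0.72, -0.0, -0.0]
wrist_force: [1.2, -0.0, -0.1]
gripper_width: 1.0
```

Free so far; carry on downward in small force-checked steps.

Request:
carry_out(delta_pos=[[0,0,2],[0,0,4],[0,0,4]], twist=[0,0,0], hand=[0,0,0])

```text
t: 14.15
eef_pos: [539.4, -182.7, 83.9]
ee_rot: [0.694, 0.72, 0.0, 0.0]
wrist_force: [-2.8, 1.4, 5.1]
gripper_width: 1.002
```

```bash
python3 - <<'E'
from h import *
look(15)
E
```

```text
t 14.15 riserTCP [ -97.5 -194.5   83.9] yaw err 0.000 toolz [ 0.001 -0.    -1.   ] F [-2.8  1.4  5.1] g 1.00
```

View pics/s15.png

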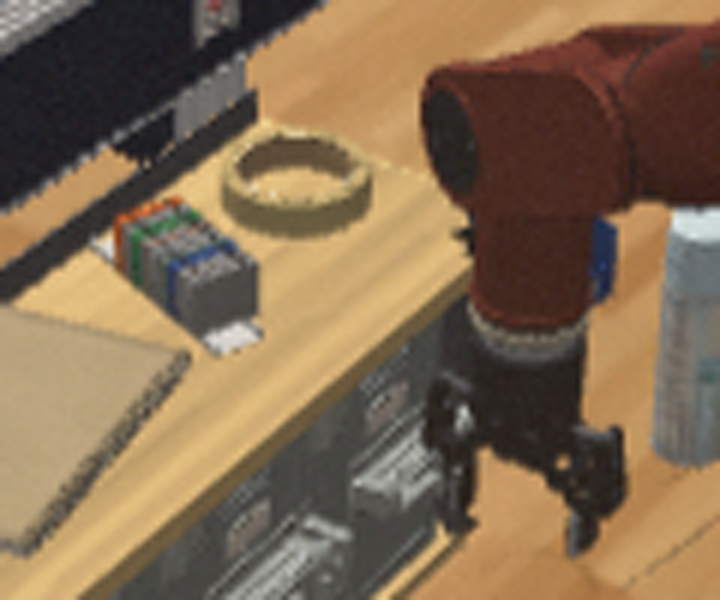

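Request:
carry_out(delta_pos=[[0,0,-3],[0,1,-3],[0,2,-3],[0,3,-3],[0,4,-3],[0,4,-3]], twist=[0,0,0,0,0,0], hand=[0,0,0,0,0,0])

```text
t: 14.85
eef_pos: [542.8, -182.4, 86.0]
ee_rot: [0.694, 0.72, -0.0, -0.001]
wrist_force: [-1.5, 0.2, -0.8]
gripper_width: 1.003
```

```bash
python3 - <<'E'
from h import *
st()
E
```

```text
t 14.85 riserTCP [ -94.1 -194.2   86. ] yaw err 0.000 toolz [-0.001  0.    -1.   ] F [-1.5  0.2 -0.8] g 1.00
```

Request:
carry_out(delta_pos=[[0,-25,0],[0,-60,0],[0,-100,-20],[30,-110,-60],[70,-110,-80],[120,-110,-80],[170,-110,-80],[170,-110,-80]], twist=[0,0,0,0,0,0,0,0], hand=[0,0,0,0,0,0,0,0])

```text
t: 15.65
eef_pos: [426.7, -11.5, 166.7]
ee_rot: [0.692, 0.722, 0.001, -0.0]
wrist_force: [-0.0, 0.1, 0.7]
gripper_width: 1.0
```

```bash
python3 - <<'E'
from h import *
look(16)
t=cap("top");c=cap("scene")
crop(c,250,110,350,190,8,"s16b")
for th in (1.0,1.15,1.25,1.35):
    X=[fr(P,[-(22+r*np.cos(th)),-194,130-r*np.sin(th)]) for r in (45,60)]
    print(th,[np.round((proj(t,x)-[300,130]+.5)*5) for x in X],[np.round((proj(c,x)-[250,110]+.5)*8) for x in X])
for y in(-32,130): print([np.round((proj(t,fr(P,[-(22+r*np.cos(1.35)),y,130-r*np.sin(1.35)]))-[300,130]+.5)*5) for r in (45,60)])
E
```

```text
t 15.65 riserTCP [-203.9  -19.2  166.7] yaw err 0.007 toolz [ 0.001  0.002 -1.   ] F [-0.   0.1  0.7] g 1.00
1.0 [array([411., 321.]), array([407., 338.])] [array([613., 522.]), array([626., 546.])]
1.15 [array([412., 313.]), array([408., 327.])] [array([604., 523.]), array([613., 548.])]
1.25 [array([412., 307.]), array([409., 319.])] [array([597., 523.]), array([604., 547.])]
1.35 [array([413., 301.]), array([410., 311.])] [array([590., 522.]), array([595., 546.])]
[array([160., 260.]), array([159., 270.])]
[array([-92., 220.]), array([-91., 230.])]
```

View pics/s16b.png

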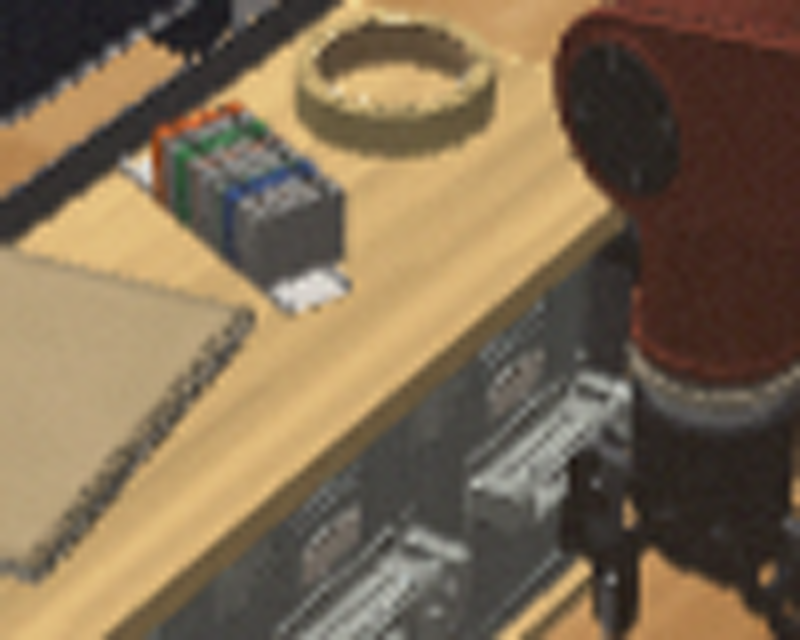

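View pics/t16.png

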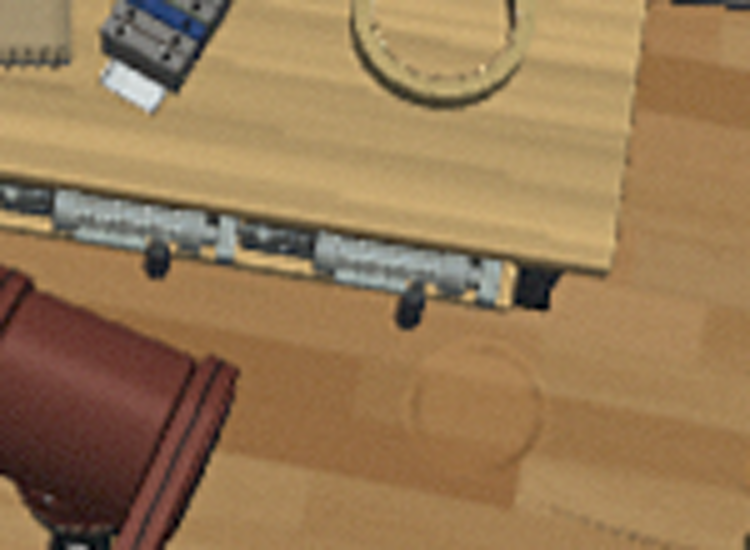

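```bash
python3 - <<'E'
from h import *
c=cap("scene"); s,_=st()
r=toriser(s["eef_pos"]); x0,y0,x1,y1=300,140,360,195; k=11
crop(c,x0,y0,x1,y1,k,"g2"); im=cv2.imread("pics/g2.png")
for f,col in ((57,(0,0,255)),(65,(0,255,0)),(75,(255,0,0))):
  for dz in range(0,141,20):
    u=(proj(c,fr(P,r+[f,0,dz]))-[x0,y0]+.5)*k
    cv2.circle(im,tuple(int(v) for v in u),4,col,-1)
    if f==75: cv2.putText(im,str(dz),(int(u[0])-45,int(u[1])),0,.5,col,1)
cv2.imwrite("pics/g2.png",im)
E
```

```text
t 15.90 riserTCP [-203.6  -25.4  166.3] yaw err -0.001 toolz [ 0. -0. -1.] F [ 0.4 -0.7 -0.6] g 1.00
```

View pics/g2.png

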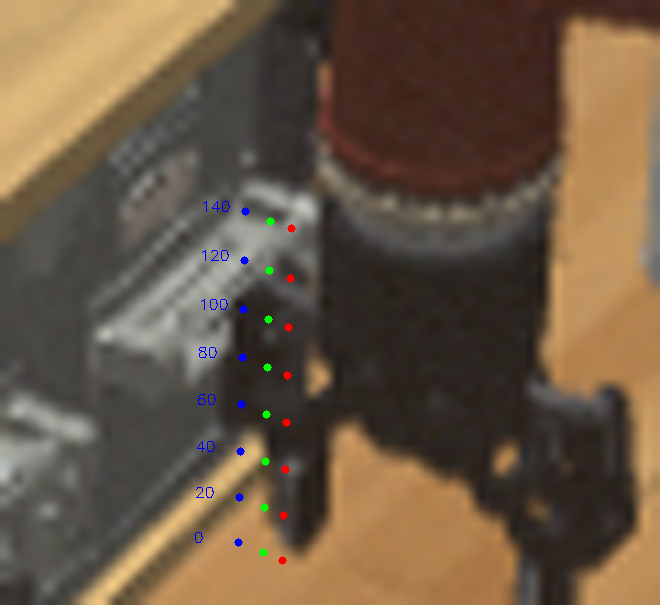

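Request:
carry_out(delta_pos=[[-40,0,0],[-80,0,0],[-120,0,30],[-155,20,60],[-169,50,80],[-169,70,80],[-169,90,80],[-169,100,80],[-169,106,80],[-169,106,80]], twist=[0,0,0,0,0,0,0,0,0,0], hand=[0,0,0,0,0,0,0,0,0,0])

```text
t: 16.9
eef_pos: [539.2, -182.3, 86.3]
ee_rot: [0.694, 0.72, -0.0, 0.0]
wrist_force: [-0.3, 0.0, 1.1]
gripper_width: 1.0
```

```bash
python3 - <<'E'
from h import *
st()
E
```

```text
t 16.90 riserTCP [ -97.8 -194.    86.3] yaw err -0.001 toolz [-0. -0. -1.] F [-0.3  0.   1.1] g 1.00
```

Request:
carry_out(delta_pos=[[0,2,0],[0,4,0],[0,5,0],[0,5,0]], twist=[0,0,0,0], hand=[0,0,0,0])

```text
t: 17.3
eef_pos: [543.9, -181.4, 86.5]
ee_rot: [0.694, 0.72, -0.0, -0.0]
wrist_force: [-2.2, 0.3, 0.8]
gripper_width: 0.998
```

Request:
carry_out(delta_pos=[[0,1,0],[0,1,0]], twist=[0,0], hand=[0,0])

```text
t: 17.5
eef_pos: [543.8, -181.4, 86.6]
ee_rot: [0.694, 0.72, -0.001, -0.001]
wrist_force: [-8.4, 0.3, 6.3]
gripper_width: 1.0
```

Request:
carry_out(delta_pos=[[0,1,0],[0,1,0]], twist=[0,0], hand=[0,0])

```text
t: 17.7
eef_pos: [543.8, -181.4, 86.7]
ee_rot: [0.694, 0.72, -0.002, -0.002]
wrist_force: [-14.2, 0.5, 11.2]
gripper_width: 1.006
```

```bash
python3 - <<'E'
from h import *
look(17)
E
```

```text
t 17.70 riserTCP [ -93.1 -193.3   86.7] yaw err 0.000 toolz [-0.005  0.    -1.   ] F [-14.2   0.5  11.2] g 1.01
```

View pics/s17.png

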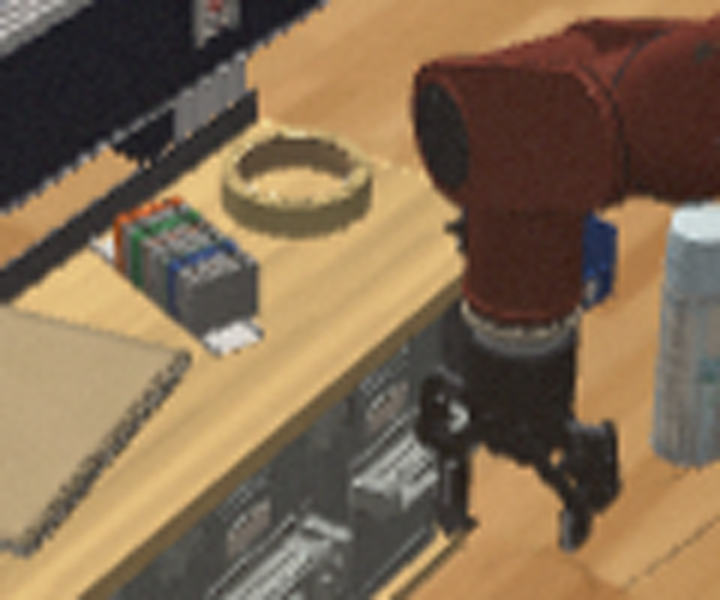

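Request:
carry_out(delta_pos=[[0,-2,-4],[0,0,-4],[0,0,-4]], twist=[0,0,0], hand=[0,0,0])

```text
t: 18.1
eef_pos: [546.4, -181.5, 90.6]
ee_rot: [0.694, 0.72, 0.0, 0.0]
wrist_force: [-2.6, -0.5, 1.4]
gripper_width: 0.999
```

Request:
carry_out(delta_pos=[[0,0,1],[0,0,2],[0,0,2]], twist=[0,0,0], hand=[0,0,0])

```text
t: 18.4
eef_pos: [546.2, -181.3, 88.0]
ee_rot: [0.694, 0.72, 0.0, -0.0]
wrist_force: [-1.7, -0.2, 1.1]
gripper_width: 1.003
```

Request:
carry_out(delta_pos=[[0,0,1],[0,0,2],[0,0,2]], twist=[0,0,0], hand=[0,0,0])

```text
t: 18.7
eef_pos: [546.4, -181.4, 87.7]
ee_rot: [0.694, 0.72, 0.0, 0.0]
wrist_force: [-8.3, 2.4, 10.8]
gripper_width: 1.0
```

Request:
carry_out(delta_pos=[[0,-1,-2],[0,-30,-2],[0,-70,-10],[0,-110,-40],[40,-110,-80],[80,-110,-80],[120,-110,-80],[170,-110,-80],[200,-110,-80],[200,-110,-80]], twist=[0,0,0,0,0,0,0,0,0,0], hand=[0,0,0,0,0,0,0,0,0,0])

```text
t: 19.7
eef_pos: [428.4, 17.6, 166.2]
ee_rot: [0.692, 0.722, 0.001, -0.0]
wrist_force: [0.2, -0.4, -0.9]
gripper_width: 1.0
```

```bash
python3 - <<'E'
from h import *
st()
t=cap("top"); crop(t,320,160,420,210,8,"t18"); c=cap("scene"); crop(c,250,90,350,190,6,"s18")
for y in (-32,-194):
  for th in (1.25,1.3,1.35):
    print(y,th,[np.round((proj(t,fr(P,[-(22+r*np.cos(th)),y,130-r*np.sin(th)]))-[320,160]+.5)*8,1) for r in (45,62)])
E
```

```text
t 19.70 riserTCP [-201.1    9.9  166.2] yaw err 0.004 toolz [ 0.     0.001 -1.   ] F [ 0.2 -0.4 -0.9] g 1.00
-32 1.25 [array([ 93.6, 186.1]), array([ 91.1, 208.2])]
-32 1.3 [array([ 94.4, 181.2]), array([ 92.3, 201.5])]
-32 1.35 [array([ 95.3, 176.2]), array([ 93.5, 194.7])]
-194 1.25 [array([499.9, 251.4]), array([493.5, 273. ])]
-194 1.3 [array([500.5, 246.5]), array([494.3, 266.3])]
-194 1.35 [array([501.1, 241.4]), array([495.2, 259.4])]
```

View pics/t18.png

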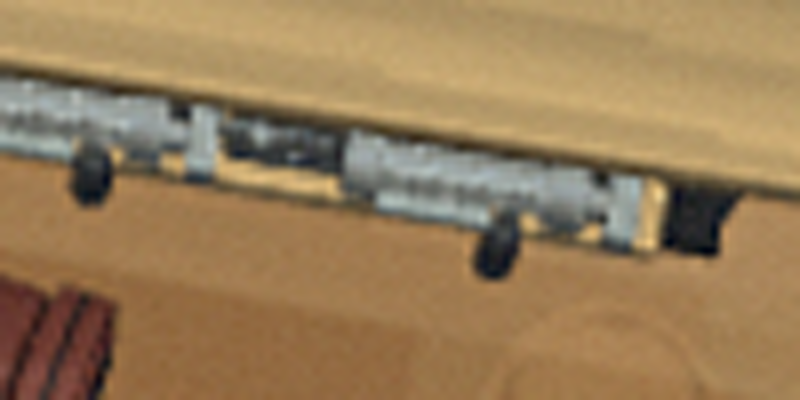

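View pics/s18.png

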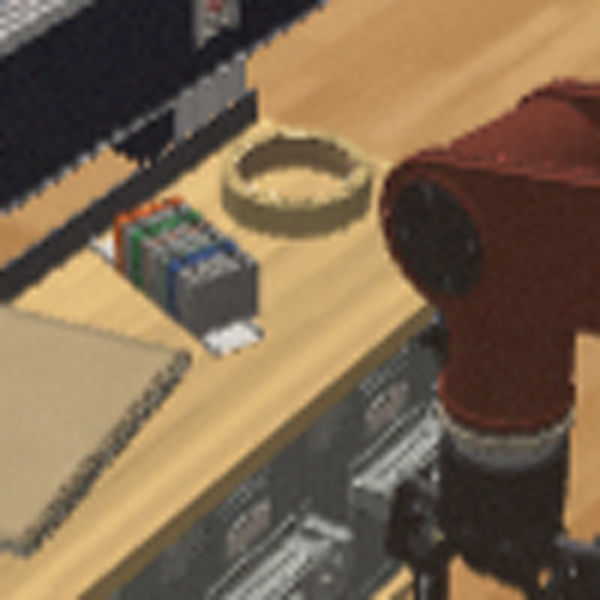

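```bash
python3 - <<'E'
from h import *
from scipy.optimize import brentq
pix=np.mean([cap("top")["pixels"].astype(float) for _ in range(1)],axis=0); t=cap("top")
g=pix.max(2)
out=[]
for y,(u,v) in {130:(281,174),-32:(331.4,181.9),-194:(382,191)}.items():
    u,v=int(round(u)),int(round(v)); 
    w=np.clip(115-g[v-7:v+8,u-4:u+5],0,None)
    lab,n=cv2.connectedComponents((w>15).astype(np.uint8))[::-1] if False else (None,None)
    n,lab,stt,cen=cv2.connectedComponentsWithStats((w>15).astype(np.uint8)); 
    k=1+np.argmin([np.hypot(*(cen[i]-[4,7])) for i in range(1,n)]); m=(lab==k)*w
    yy,xx=np.mgrid[v-7:v+8,u-4:u+5]; c=np.array([(m*xx).sum(),(m*yy).sum()])/m.sum()
    print(y,c,stt[k],[np.round(proj(t,fr(P,[-(22+45*np.cos(th)),y,130-45*np.sin(th)]))-c,2) for th in (1.35,1.25)])
    print(g[v-7:v+8,u-4:u+5].astype(int)) 
E
```

```text
130 [281.06019332 173.19332162] [ 0  2  9  9 43] [array([-0.02,  0.24]), array([-0.3 ,  1.45])]
[[125 127 107 127 108 167 155 148 156]
 [124 107 106 110 103 130 127 121 128]
 [157 150 100  88  98 128 123 105 109]
 [145 184 104  65  71 106 114  86  85]
 [ 83 108  83  69  65  71  70  99  75]
 [135  69  57  68  59  53  44  90  90]
 [179  98  43  52  50  41  66 114 105]
 [182 118  46  40  38  38  61 160 170]
 [175 120  52  40  33  32  44 167 180]
 [172 166  72  30  32  29 107 164 173]
 [174 177 163 131  94 143 166 171 165]
 [169 171 175 170 159 175 175 171 165]
 [171 174 170 177 173 173 173 168 179]
 [169 171 169 172 171 167 169 174 157]
 [166 169 171 171 170 174 175 161 118]]
-32 [331.05384979 181.69437884] [ 1  3  8  8 38] [array([ 0.36, -0.17]), array([0.14, 1.06])]
[[118 110 133 106 127 154 173 169 196]
 [102  97 105 105 115 125 137 114 145]
 [165 127 155 110 105 125 136 108 110]
 [181 171 148  87  73  86 132 147 116]
 [123 140  91  62  65  60  78 209 141]
 [120  98  50  59  77  71  51 140 108]
 [164 140  68  43  47  58  36  90  98]
 [174 133  60  38  39  45  34 148 155]
 [172 116  4
[... 242 characters left out ...]
0 159 159 159 163]]
-194 [381.7332463  190.66666667] [ 1  2  6  9 40] [array([ 0.4 , -0.99]), array([0.25, 0.26])]
[[111 106 107 127 132 115 106 129 123]
 [140 132 123 123 135 111 110 107 108]
 [172 168 163 134 102  78  83 124 127]
 [153 159 182 109  65  57  77 181 195]
 [108  91  99  77  68  63  73 161 198]
 [162 139  60  51  76  73  57 106 121]
 [178 121  52  43  55  54  56 153 163]
 [180  90  41  43  42  34  48 165 173]
 [151  74  35  38  38  36 105 162 168]
 [164  79  37  42  37  42 150 167 163]
 [172 127  65  33  40 105 161 161 164]
 [168 161 150 148 154 157 166 165 163]
 [159 163 166 171 170 165 167 165 167]
 [163 164 162 162 161 162 163 164 161]
 [161 160 159 160 161 159 162 162 161]]
```

Request:
carry_out(delta_pos=[[-45,0,0],[-90,0,0],[-135,0,30],[-170,20,60],[-193,50,74],[-193,75,74],[-193,95,74],[-193,105,74],[-193,110,74],[-193,110,74]], twist=[0,0,0,0,0,0,0,0,0,0], hand=[0,0,0,0,0,0,0,0,0,0])

```text
t: 20.9
eef_pos: [543.5, -176.1, 92.0]
ee_rot: [0.694, 0.72, -0.002, -0.002]
wrist_force: [-8.6, -3.7, 3.5]
gripper_width: 1.003
```

Request:
carry_out(delta_pos=[[0,0,2],[0,0,4],[0,0,4]], twist=[0,0,0], hand=[0,0,0])

```text
t: 21.2
eef_pos: [543.4, -175.5, 88.4]
ee_rot: [0.694, 0.72, -0.002, -0.001]
wrist_force: [-8.7, -2.4, 5.2]
gripper_width: 1.002
```

Request:
carry_out(delta_pos=[[0,0,1],[0,0,2],[0,0,2]], twist=[0,0,0], hand=[0,0,0])

```text
t: 21.5
eef_pos: [543.4, -175.4, 86.7]
ee_rot: [0.694, 0.72, -0.002, -0.001]
wrist_force: [-10.1, -1.7, 6.8]
gripper_width: 1.001
```

```bash
python3 - <<'E'
from h import *
st()
E
```

```text
t 21.50 riserTCP [ -93.3 -187.3   86.7] yaw err -0.001 toolz [-0.004 -0.001 -1.   ] F [-10.1  -1.7   6.8] g 1.00
```

Request:
carry_out(delta_pos=[[0,-4,-5],[-5,-4,-5],[-9,-3,-5],[-9,0,-5],[-9,1,-5],[-9,1,-5]], twist=[0,0,0,0,0,0], hand=[0,0,0,0,0,0])

```text
t: 22.1
eef_pos: [546.7, -184.0, 91.4]
ee_rot: [0.694, 0.72, -0.001, -0.0]
wrist_force: [-5.4, -2.7, 3.7]
gripper_width: 0.998
```

Request:
carry_out(delta_pos=[[0,0,1],[0,0,2],[0,0,3],[0,0,3]], twist=[0,0,0,0], hand=[0,0,0,0])

```text
t: 22.5
eef_pos: [546.5, -183.5, 88.2]
ee_rot: [0.694, 0.72, -0.001, -0.001]
wrist_force: [-6.2, -1.1, 4.4]
gripper_width: 0.998
```

Request:
carry_out(delta_pos=[[0,0,1],[0,0,2],[0,0,2]], twist=[0,0,0], hand=[0,0,0])

```text
t: 22.8
eef_pos: [546.7, -183.6, 88.0]
ee_rot: [0.694, 0.72, -0.001, -0.0]
wrist_force: [-13.5, 1.1, 14.9]
gripper_width: 0.998
```

```bash
python3 - <<'E'
from h import *
st()
E
```

```text
t 22.80 riserTCP [ -90.3 -195.6   88. ] yaw err 0.001 toolz [-0.002 -0.    -1.   ] F [-13.5   1.1  14.9] g 1.00
```

Request:
carry_out(delta_pos=[[0,-1,-2],[0,-30,-2],[0,-70,-10],[0,-110,-40],[40,-110,-80],[80,-110,-80],[120,-110,-80],[170,-110,-80],[200,-110,-80],[200,-110,-80]], twist=[0,0,0,0,0,0,0,0,0,0], hand=[0,0,0,0,0,0,0,0,0,0])

```text
t: 23.8
eef_pos: [429.6, 15.8, 166.3]
ee_rot: [0.692, 0.722, 0.001, -0.0]
wrist_force: [-0.5, -0.2, -0.5]
gripper_width: 1.0
```

```bash
cat > m.py <<'E'
from h import *
def meas():
    t=cap("top"); g=t["pixels"].astype(float).max(2); r=[]
    for y,(u,v) in {130:(281,174),-32:(331,182),-194:(382,190)}.items():
        # lower dark/wood transition, subpixel per column (level 100), around central columns
        col=g[v:v+8,u-1:u+2].mean(1); i=np.where(col>100)[0][0]
        e=v+i-1+(100-col[i-1])/(col[i]-col[i-1])
        r.append((y,e,[round(proj(t,fr(P,[-(22+62*np.cos(th)),y,130-62*np.sin(th)]))[1]-e,2) for th in (1.25,1.35)]))
    for x in r: print(x)
    crop(t,320,160,420,210,8,"tm")
meas()
E
python3 m.py; python3 -c "
from h import *
st()"
```

```text
(130, np.float64(176.78148148148148), [np.float64(0.7), np.float64(-0.96)])
(-32, np.float64(185.343347639485), [np.float64(0.18), np.float64(-1.5)])
(-194, np.float64(194.28138528138527), [np.float64(-0.66), np.float64(-2.36)])
t 23.85 riserTCP [-199.7    6.3  166.3] yaw err 0.004 toolz [ 0.  0. -1.] F [ 0.1 -0.2  0.1] g 1.00
```

View pics/tm.png

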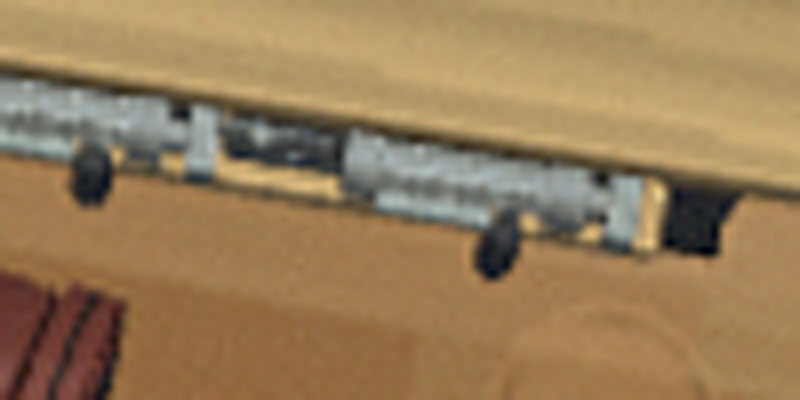

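```bash
python3 - <<'E'
from h import *
t=cap("top"); im=cv2.cvtColor(t["pixels"],cv2.COLOR_RGB2GRAY).astype(np.float32)
k=8; big=cv2.resize(im,None,fx=k,fy=k,interpolation=cv2.INTER_CUBIC)
def match(cx,cy,w,h,dx,dy,s=3):
    T=big[int((cy-h)*k):int((cy+h)*k),int((cx-w)*k):int((cx+w)*k)]
    X,Y=cx+dx,cy+dy
    S=big[int((Y-h-s)*k):int((Y+h+s)*k),int((X-w-s)*k):int((X+w+s)*k)]
    r=cv2.matchTemplate(S,T,cv2.TM_CCOEFF_NORMED); _,v,_,l=cv2.minMaxLoc(r)
    return round(v,2),(l[0]/k-s+dx,l[1]/k-s+dy)
# staple middle centre ~ (345,177.5); knob middle (331.3,182)
d=lambda y1,y2,X,z:proj(t,fr(P,[X,y2,z]))-proj(t,fr(P,[X,y1,z]))
for name,c,w,h,(X,yo,z) in (("staple",(345,177.5),4,5,(-25,-78,135)),("collar",(338.5,175.5),4,4,(-30,-52,135)),("knob",(331.3,182),3.5,5,(-32,-32,86))):
    for tgt in (130+32,-162):
        dd=d(yo,yo+tgt,X,z); print(name,tgt,np.round(dd,2),match(*c,w,h,*np.round(dd)))
E
```

```text
staple 162 [-52.05  -8.35] (0.86, (np.float64(-52.0), np.float64(-8.25)))
staple -162 [52.42  8.4 ] (0.73, (np.float64(52.5), np.float64(8.5)))
collar 162 [-52.02  -8.35] (0.93, (np.float64(-51.875), np.float64(-8.375)))
collar -162 [52.4   8.41] (0.94, (np.float64(52.75), np.float64(8.625)))
knob 162 [-50.37  -8.1 ] (0.92, (np.float64(-50.25), np.float64(-8.375)))
knob -162 [50.72  8.15] (0.87, (np.float64(50.875), np.float64(8.875)))
```

Request:
carry_out(delta_pos=[[40,-20,-20],[80,-40,-40],[120,-60,-60],[170,-80,-60],[210,-100,-60],[250,-100,-60],[290,-100,-60],[290,-100,-60]], twist=[0,0,0,0,0,0,0,0], hand=[0,0,0,0,0,0,0,0])

```text
t: 24.7
eef_pos: [319.5, 301.3, 226.3]
ee_rot: [0.693, 0.721, 0.0, -0.0]
wrist_force: [0.3, -0.6, -0.0]
gripper_width: 0.997
```

```bash
python3 - <<'E'
from h import *
st()
c=cap("scene","s20"); crop(c,230,110,370,210,5.5,"s20b")
cap("top","t20")
E
```

```text
t 24.70 riserTCP [-299.4  297.4  226.3] yaw err 0.003 toolz [-0.     0.001 -1.   ] F [ 0.3 -0.6 -0. ] g 1.00
```

View pics/s20b.png

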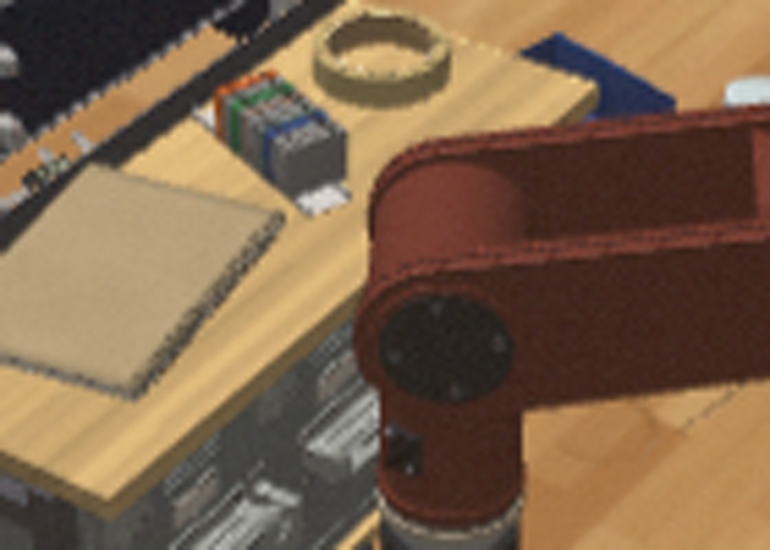

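View pics/t20.png

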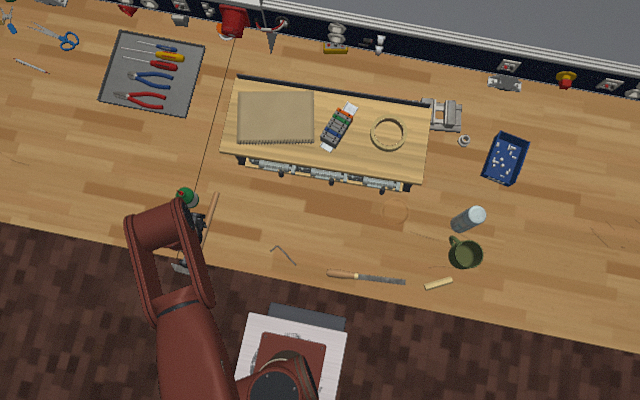

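Request:
carry_out(delta_pos=[[-50,30,0],[-100,50,0],[-150,60,0],[-200,60,0],[-250,60,0],[-300,60,0],[-350,60,0],[-400,40,0],[-450,20,0],[-500,10,0]], twist=[0,0,0,0,0,0,0,0,0,0], hand=[0,0,0,0,0,0,0,0,0,0])

```text
t: 25.8
eef_pos: [349.5, -184.1, 226.5]
ee_rot: [0.695, 0.719, -0.0, 0.0]
wrist_force: [1.4, 0.1, 0.2]
gripper_width: 0.999
```

Request:
carry_out(delta_pos=[[-40,0,0],[-70,0,0],[-70,0,0]], twist=[0,0,0], hand=[0,0,0])

```text
t: 26.1
eef_pos: [352.4, -255.4, 226.4]
ee_rot: [0.697, 0.718, -0.001, 0.0]
wrist_force: [0.6, -0.1, 0.1]
gripper_width: 1.001
```

```bash
python3 - <<'E'
from h import *
st()
c=cap("scene","s21"); x0,y0,k=270,130,9
crop(c,x0,y0,355,195,k,"s21b"); im=cv2.imread("pics/s21b.png")
for y in (-32,-194):
  for th,col in ((1.35,(0,0,255)),(1.2,(0,255,0))):
    for r in (34,62):
      u=(proj(c,fr(P,[-(22+r*np.cos(th)),y,130-r*np.sin(th)]))-[x0,y0]+.5)*k
      cv2.circle(im,tuple(int(v) for v in u),2,col,-1)
cv2.imwrite("pics/s21c.png",im)
E
```

```text
t 26.10 riserTCP [-287.1 -260.2  226.4] yaw err -0.007 toolz [-0.001 -0.001 -1.   ] F [ 0.6 -0.1  0.1] g 1.00
```

View pics/s21c.png

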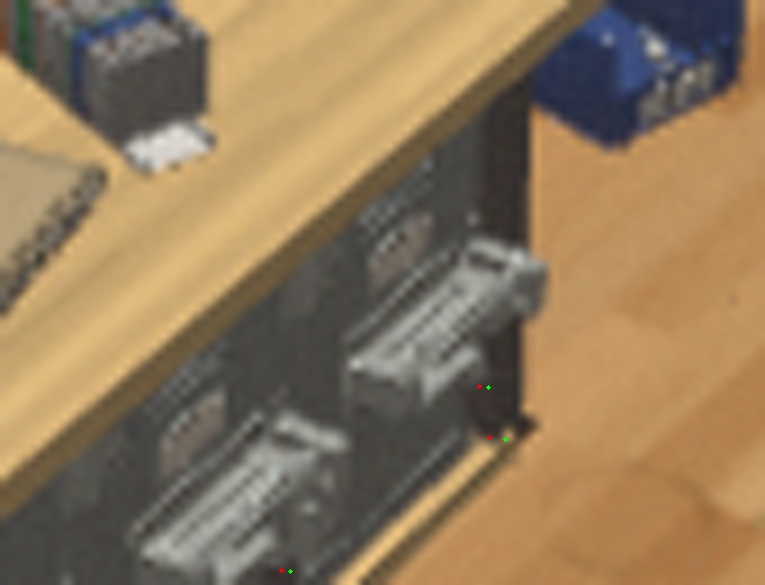

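View pics/s21b.png

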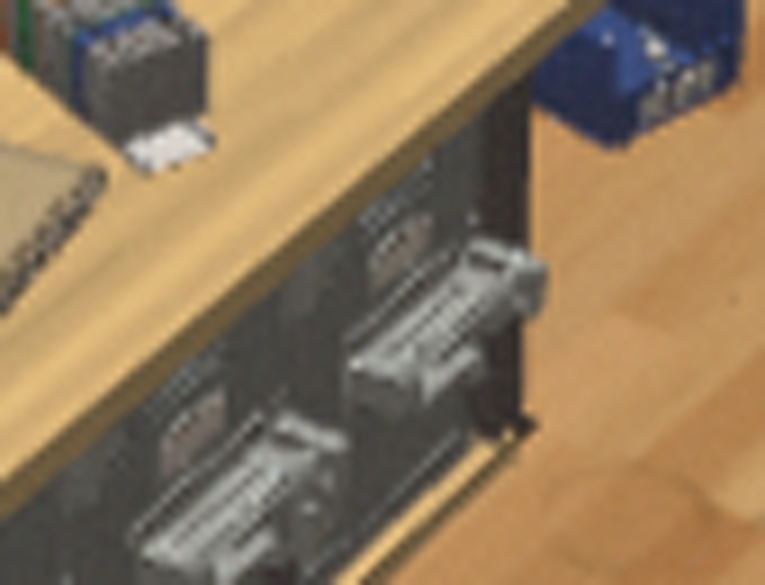

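```bash
python3 -c "
from cell import workorder
print(workorder.sign_off())"
```

```text
the job is handed in; nothing more can be done
None
```

I shut the right-hand locker's door, pushed its bolt across through the staple and turned the handle down into the notch. I handed the job in at about 26 s.

**Checks that agreed:**
- **Door:** it met a firm stop when pushed at the knob, with about 18 N at the place a shut door should be.
- **Bolt:** it stalled at about 18 N, and the camera puts the handle where a fully crossed bolt should be.
- **Neighbours and loose things:** in the last pictures the neighbours' bolts looked unchanged, and the bottle, mug and can were standing where they were.
- **Arm:** it stood well clear at hand-in, with wrist force near zero.

**Checks that fell short or went wrong:**
- **Handle angle:** I put it at about 1.31 to 1.33 rad, judged against the neighbouring knobs, which is slightly short of the 1.35 stop or at it within my error. The finger's upper part rested on the bolt barrel, so I could not press further. I had about 14 s left and chose not to try again.
- **First push:** the finger slipped off the right end of the collar. The wrist force reached at least 54 N before I backed off; it was the finger that was pressing. Nothing looked shifted or damaged.

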